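# Lock a crank spindle on its flat with the setscrew

## Robot

A 7-joint arm with a two-finger parallel gripper is mounted at the origin on a cart in front of the work surface, level with it; the furniture and walls round the work are solid. World frame = base frame: x ahead of the robot, y to its left, z up, the work surface at z = 0. Lengths are in m, angles in rad, forces in N, time in s.
With the tool pointing down it reaches from about 0.35 to 0.9 m from the base axis. Payload 8.1 kg.
Tool frame: the origin (TCP) lies at the very end of the fingers, on their centre line; the grasp point (between the pads) lies 19 mm behind it; z points along the fingers, y is the direction in which the jaws open and shut (so a half turn about z gives the same grasp; the last joint's range is limited). The gripper opens to 85 mm and grips with 20 to 120 N. Pads are 22 mm wide; open, the fingers measure 114 mm over their backs; the gripper's body (76 mm by 85 mm) begins 54 mm behind the grasp point. The pads swing forward as they close: fully open they stand 13 mm farther back than shut.
Start: joints at [1.061, 0.434, 0.025, 1.573, -0.012, 1.134, -0.075], TCP at [0.247, -0.574, 0.231] pointing down, gripper open.
Joint ranges: [-2.62, 2.62], [-0.44, 2.09], [-1.27, 1.32], [0.08, 2.57], [-1.32, 4.46], [0.12, 2], [-2.74, 2.74]. Speed limits (rad/s): [2.22, 2.22, 3.01, 3.01, 3.14, 3.14, 3.14].

## Interface

Orientations are given as a unit quaternion [x, y, z, w].
In Python, from cell import env gives the robot as it stands.
- The arm moves only by the tool servo_tool, never from a script. Its argument "rows" is a list that holds one entry, the list of rows, each a list of 7 numbers: the shift along the tool's x, y, z in m, then the turn, a rotation vector about the tool's x, y, z in degrees, then the gripper command: -1 is shut, 1 is fully open, values between are in proportion. A call has 1 to 5 rows; each row is the pose to reach, as a shift and turn from the pose commanded when the call began, along the tool's axes at that moment; what a row does not reach only later rows make up. A row lasts 1/10 s, in which the tool goes at most 50 mm and 8.59 degrees, less where a joint would pass 70% of its speed; a pose out of reach is approached as far as the arm can. A call with a gripper value outside its range is refused whole. The fingers move at their own pace and stop on an object; "newtons" is the grip in N (left out, the last holds). Time passes only in rows, so rows that repeat a pose let the fingers close. It gives the time, the measured TCP pose, the force and the opening at its end, in the units of the state.
- env.sense(): the state, without advancing time (a new reading comes with each control period).
- env.read_camera(name): name is "scene" or "top"; returns a dict with "img" (420x560x3 uint8, blue, green, red), "intrinsics" (3x3 intrinsics, pixels), "R" (3x3) and "t" (3): a world point X has camera coordinates R X + t. Camera axes: x right, y down, z forward; pixel columns grow to the right and rows downward; lengths in m; the calibration is good to about 2 mm. A picture is of the moment at which its call begins. There is no depth.
- env.finish_job(): hands the job in, once; it reports no verdict.
Trained networks look in a picture, given as the dict that the camera call returned (one of the last four; its "shot" number tells which), for a name from the list of things; names that differ only in an ending like _2 or _b are one class to them, and where a whole thing is asked for, a point or a joint stands for the part that bears it (a point fixed in the world has none). Each returns a list of dicts, best first, with "conf" (0 to 1); they miss things now and then, are a little off and sometimes report something else, mostly with a low value. They report only what shows in the picture. A call takes as long as a camera call.
- env.recognise(picture, label): "point" ([row, column] in pixels, amid what is visible of it).
The state is a dict: "clock": time; "joint_pos": joint angles; "qvel": joint speeds; "joint_torque": joint torques, N m; "tool_pos": TCP position; "orientation": TCP orientation; "wrist_force": force on the tool from outside, world axes, zero at the start; "torque": the same for the moment, N m; "opening": finger opening in m.
Only numpy, scipy, OpenCV 4.12 (cv2) and the standard library are available. Lean on these libraries where they do the work, as an engineer would, in place of code of your own. Each camera call takes 0.05 s, during which the arm holds its last target.

## Task

Lock the spindle of the bench stand: turn its crank until the flat on the shaft faces squarely up, under the setscrew, and let go of the crank. Then take the T-handled hex key out of its wooden block, seat it fully in the setscrew's socket and turn it clockwise until the screw bears snugly on the flat, at about 0.35 N m; feel for the point where it goes firm and do not force it. Leave the key standing in the screw and the shaft with its flat up, and do not disturb the other things on the bench.

Things in the scene. Friction and masses are not known exactly. Their poses are not given: they have to be found in the camera images.
- stand: Grey cast stand, fixed to the bench: base plate 110 x 100 x 14 mm and a round hub (60 mm across, 44 mm long) that carries the shaft. Origin at the middle of its underside, z up. The shaft's axis lies along the stand's y axis, 75 mm above the origin; the setscrew stands on the z axis, in a boss 111 mm high on the hub. On the shaft's +y end is a wooden disc 84 mm across.
- spindle (a joint): Turn of the shaft about the stand's +y axis, rad: 0 when the flat faces straight up under the setscrew. It starts between 0.6 and 1.3 and has to be turned back to 0 (the crank moves towards the stand's -x side). It stays where it is left (0.15 N m of friction). At value a the crank arm, on the hub's -y side, points up, leaning a - 0.35 rad towards the stand's +x.
- crank_grip (a point): Middle of the crank's wooden grip: a plain round bar 18 mm across and 50 mm long, parallel to the shaft, 58 mm from the shaft's axis and 75 mm to the stand's -y side. Free to be pinched from above.
- shaft_flat (a point): Middle of the bare stretch of the shaft's flat, between hub and wooden disc (stand y = +40 mm); its z axis points out of the flat. The shaft is steel, 32 mm across; the flat is 2.5 mm deep, about 17 mm wide, and runs its whole length.
- screw: The setscrew, upright in the hub; origin at the centre of its socket's rim, z up. Clockwise (from above) tightens; it sinks 8 mm per rad against 0.2 N m of its own friction. From its start it turns freely by 0.3 to 1.1 rad, different each time, until its point meets the flat; then the torque climbs by about 1.5 N m per rad. Under 0.2 N m it is loose, over 0.5 N m overstrained. Turn slowly, in small steps, to feel it.
- screw_socket (a point): Centre of the rim of the hexagon socket in the top of the setscrew's dark round head (32 mm across), about 140 mm above the bench. The socket is 21 mm across flats and 14 mm deep; its flats face along this point's x axis and every 60 degrees from it. z up.
- key_handle (a point): Centre of the key's cross handle, a dark wooden bar 90 x 27 x 22 mm along this point's x axis, z up; the shank's lower end is 83 mm below. The key starts upright in a round hole, 40 mm deep, of a light wooden block 80 x 80 x 45 mm, the bar's underside 32 mm above the block: lift it by 45 mm or more to draw it.
- key_tip (a point): Lower end of the key's steel hexagon shank, on its axis: 20 mm across flats (facing along x and every 60 degrees from it), its last 6 mm tapered to 12 mm. Fully seated it stands 14 mm below the socket's rim.
- sanding_block: Wooden sanding block, 52 x 91 x 29 mm, origin at its underside; bystander; leave it where it is.
- tape_roll: Roll of masking tape lying flat, 68 mm across, 19 mm high, origin at its underside; bystander; leave it where it is.
- white_cap: Plain white round cap, 40 mm across, 21 mm high, origin at its underside; bystander; leave it where it is.
- tommy_bar: Loose steel bar, 12 x 190 x 11 mm, origin at its underside; bystander; leave it where it is.
- marking_gauge: Wooden marking gauge, 57 x 200 x 69 mm, origin at its underside; bystander; leave it where it is.
- hex_key: The T-handled hex key, 0.16 kg; origin at the lower end of the shank, z up its axis, x along the handle.

How it is judged:
On the way, in this order (a step that is already met when the one before it is completed fails the run):
1. the shaft is turned so that its flat faces up, within 0.1 rad (value of joint spindle between -0.1 and 0.1 rad), for 0.2 s.
2. the key is seated in the setscrew's socket, at least 9 mm deep (z of key_tip in the frame of screw_socket below -0.009 m and horizontal distance between key_tip and screw_socket below 0.004 m), for 0.2 s.
3. the setscrew bears on the flat with over 15 N (contact force between screw and shaft_d above 15 N and value of joint spindle between -0.12 and 0.12 rad), for 0.2 s.
At the end, for the whole second after the job is handed in: The flat faces up within 0.12 rad, the setscrew's point bears on it with over 15 N, and the key stands at rest in the socket, at least 9 mm deep and within 4 mm of its centre (all of step 2 and all of step 3 and linear speed of hex_key below 0.02 m/s); the robot touches nothing.
It fails at once if the setscrew is overtightened (over 60 N on the shaft) (contact force between screw and shaft_d above 60 N).
It fails at once if the setscrew is driven onto the round of the shaft (over 5 N while the flat is more than 0.2 rad from up) (contact force between screw and shaft_d above 5 N and (value of joint spindle above 0.2 rad or value of joint spindle below -0.2 rad)).
It fails at once if a bystander is moved by more than 30 mm (distance of any of sanding_block, tape_roll, white_cap, tommy_bar, marking_gauge from where it was at the start of the episode above 0.03 m).
It also fails if it takes over 72 s, if anything falls off the work surface, if the arm or the gripper's body presses on something with over 40 N, if the wrist force passes 120 N, or if a joint passes its speed limit or range.

## Working session

There is one attempt and no reset: what is moved stays moved. The work goes in short steps, Python scripts to look and compute and a tool call to move; the robot and the scene stay as the last step left them, time stands still between calls to the robot, and variables do not carry over. Pictures are saved under pics/ and viewed, and the job is handed in when it is done.

Besides the shell and the picture viewer there is one more tool, called after ">>>" as name(argument=value, ...) on one line, values as JSON. servo_tool: Moves the arm, as the interface text tells. Its arguments: {"type":"object","properties":{"rows":{"type":"array","items":{"type":"array","items":{"type":"array","items":{"type":"number"}}}},"newtons":{"type":"number"}},"required":["rows"]}

```bash
ls; mkdir -p pics; cat > h.py <<'E'
import numpy as np, cv2
from cell import env
from scipy.spatial.transform import Rotation as Ro
def snap(n,tag):
    p=env.read_camera(n); cv2.imwrite(f'pics/{tag}.png',p['img']); return p
def ray(p,rc):
    K=np.array(p['intrinsics']);R=np.array(p['R']);t=np.array(p['t'])
    d=R.T@np.linalg.inv(K)@np.array([rc[1],rc[0],1.]); return -R.T@t, d/np.linalg.norm(d)
def atz(p,rc,z):
    o,d=ray(p,rc); return o+d*(z-o[2])/d[2]
def tri(ps):
    A=np.zeros((3,3));b=np.zeros(3)
    for p,rc in ps:
        o,d=ray(p,rc);M=np.eye(3)-np.outer(d,d);A+=M;b+=M@o
    x=np.linalg.solve(A,b)
    return x,[np.linalg.norm((np.eye(3)-np.outer(ray(p,rc)[1],ray(p,rc)[1]))@(x-ray(p,rc)[0])) for p,rc in ps]
def proj(p,X):
    c=np.array(p['R'])@np.array(X)+np.array(p['t']);u=np.array(p['intrinsics'])@c;return u[1]/u[2],u[0]/u[2]
E
python3 - <<'E'
from h import *
np.set_printoptions(precision=4,suppress=True)
s=env.sense();print(s)
P={n:snap(n,n+'0') for n in('scene','top')}
for n in P: print(n,P[n]['intrinsics'],P[n]['R'],P[n]['t'])
for l in ['stand','crank_grip','shaft_flat','screw','screw_socket','key_handle','key_tip','hex_key','sanding_block','tape_roll','white_cap','tommy_bar','marking_gauge']:
    r={n:env.recognise(P[n],l) for n in P}
    print(l,{n:[(np.round(x['point'],1).tolist(),round(x['conf'],2)) for x in r[n][:2]] for n in r})
    if r['scene'] and r['top']: print('   ',*tri([(P[n],r[n][0]['point']) for n in P]))
print(env.sense()['clock'])
E
```

```text
pics
{'clock': 0.0, 'joint_pos': array([ 1.0614,  0.4352,  0.025 ,  1.5741, -0.0116,  1.134 , -0.0751]), 'qvel': array([-0.0001,  0.0009, -0.0005,  0.001 , -0.0002,  0.0001,  0.0004]), 'joint_torque': array([  0.0002, -67.0474,   1.0248, -31.621 ,   0.0154,   0.0122,
         0.0001]), 'tool_pos': array([ 0.2471, -0.5735,  0.2305]), 'orientation': array([ 0.9794,  0.202 , -0.0002, -0.0008]), 'wrist_force': array([ 0.5104,  0.2433, -0.3547]), 'torque': array([ 0.0431, -0.0218,  0.0254]), 'opening': 0.08587758429520052}
scene [[404.3737   0.     280.8462]
 [  0.     404.3737 209.0268]
 [  0.       0.       1.    ]] [[-0.834  -0.5515  0.0153]
 [-0.3644  0.5299 -0.7657]
 [ 0.4142 -0.6442 -0.643 ]] [0.4741 0.2818 0.9963]
top [[421.0301   0.     276.4576]
 [  0.     421.0301 207.9817]
 [  0.       0.       1.    ]] [[-0.0053 -0.9999 -0.0106]
 [-0.9921  0.0066 -0.1255]
 [ 0.1255  0.0098 -0.992 ]] [0.0056 0.5504 1.096 ]
stand {'scene': [([244.6, 272.8], 0.81)], 'top': [([212.5, 247.0], 0.56), ([167.3, 185.9], 0.16)]}
    [0.5401 0.0821 0.036 ] [np.float64(0.0016868262270652275), np.float64(0
[... 1432 characters left out ...]
 np.float64(0.000616805818137951)]
tape_roll {'scene': [([177.6, 346.8], 0.72), ([202.8, 276.8], 0.64)], 'top': [([162.8, 316.0], 0.69), ([162.8, 399.8], 0.44)]}
    [ 0.5325 -0.1118  0.2044] [np.float64(0.1007475979683035), np.float64(0.10074759796830356)]
white_cap {'scene': [([169.8, 305.2], 0.41)], 'top': []}
tommy_bar {'scene': [([276.0, 197.1], 0.72)], 'top': [([170.0, 172.5], 0.64), ([160.1, 310.5], 0.31)]}
    [0.6532 0.2842 0.0251] [np.float64(0.006095489332903981), np.float64(0.006095489332904386)]
marking_gauge {'scene': [([318.8, 219.5], 0.72)], 'top': [([222.1, 150.4], 0.83)]}
    [0.5166 0.3468 0.0158] [np.float64(0.00037879674655659235), np.float64(0.00037879674655644653)]
1.4
```

```bash
python3 - <<'E'
import cv2
a=cv2.imread('pics/scene0.png');b=cv2.imread('pics/top0.png')
cv2.imwrite('pics/s0c.png',cv2.resize(a[130:340,170:400],None,fx=3.4,fy=2.8*3.4/2.8,interpolation=cv2.INTER_CUBIC)[:600])
cv2.imwrite('pics/t0c.png',cv2.resize(b[130:310,120:430],None,fx=2.5,fy=2.5,interpolation=cv2.INTER_CUBIC))
E
```

```text
(no output)
```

View pics/scene0.png

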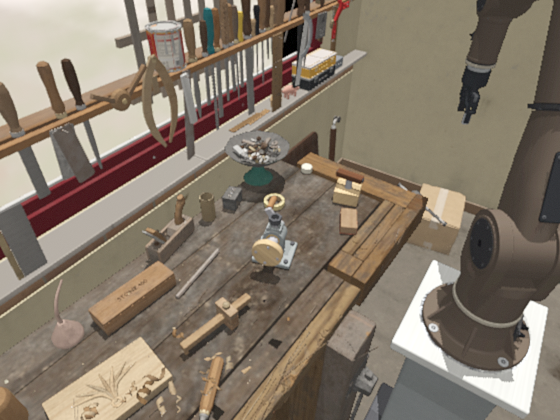

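View pics/top0.png

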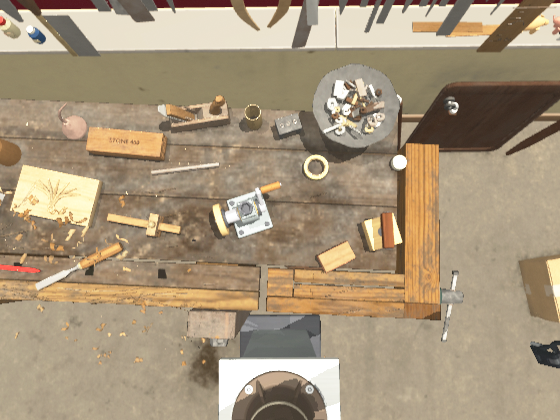

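```bash
ls pics
```

```text
s0c.png
scene0.png
t0c.png
top0.png
```

View pics/s0c.png

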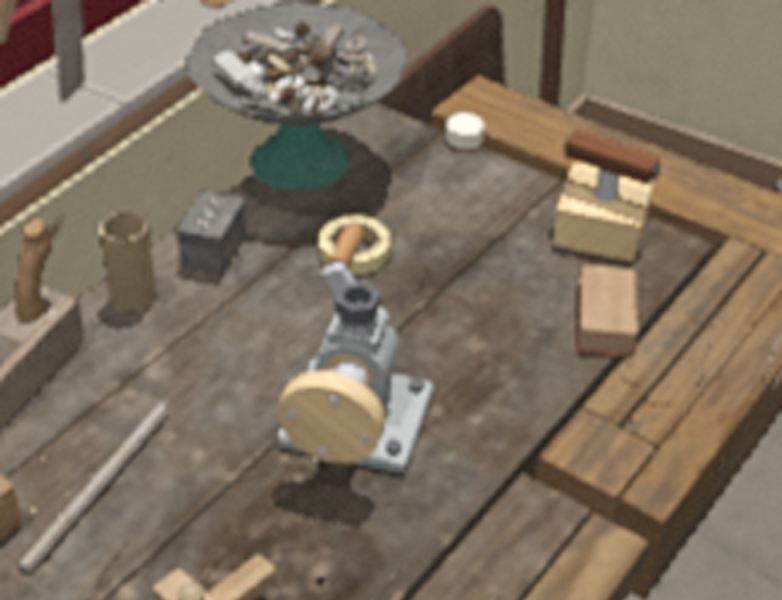

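View pics/t0c.png

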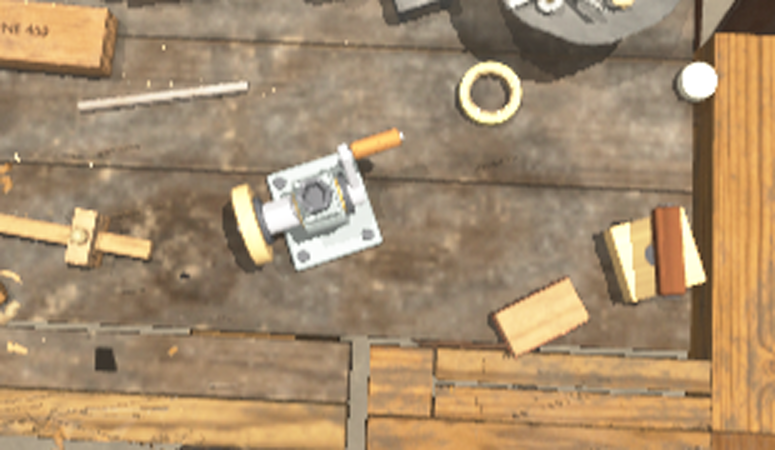

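```bash
python3 - <<'E'
import cv2
a=cv2.imread('pics/scene0.png');b=cv2.imread('pics/top0.png')
def z(im,r0,r1,c0,c1,f,n):
    o=cv2.resize(im[r0:r1,c0:c1],None,fx=f,fy=f,interpolation=cv2.INTER_CUBIC)
    for r in range((r0+9)//10*10,r1,10):
        cv2.putText(o,str(r),(0,(r-r0)*f+f//2),0,.4,(0,0,255),1);cv2.line(o,(25,(r-r0)*f+f//2),(32,(r-r0)*f+f//2),(0,0,255),1)
    for c in range((c0+9)//10*10,c1,10):
        cv2.putText(o,str(c),((c-c0)*f,10),0,.4,(0,0,255),1);cv2.line(o,((c-c0)*f+f//2,12),((c-c0)*f+f//2,18),(0,0,255),1)
    cv2.imwrite(f'pics/{n}.png',o)
z(b,175,245,205,290,8,'t_st');z(a,190,275,245,305,7,'s_st')
z(b,200,280,310,410,7,'t_k');z(a,160,240,325,380,7,'s_k')
E
```

```text
(no output)
```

View pics/t_st.png

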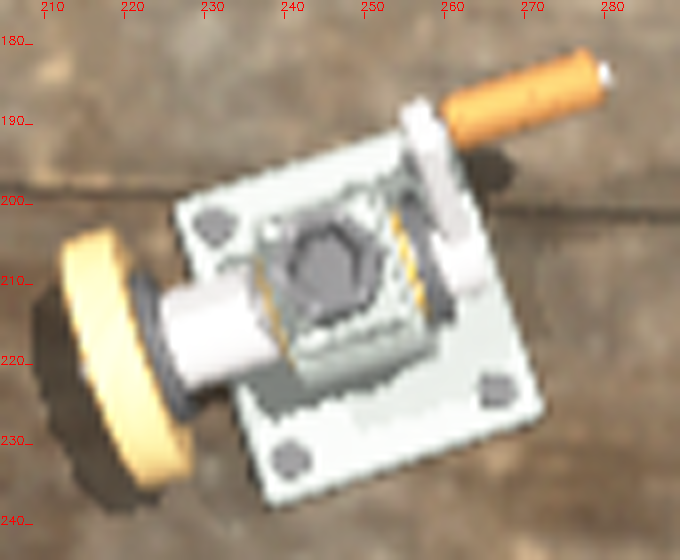

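View pics/s_st.png

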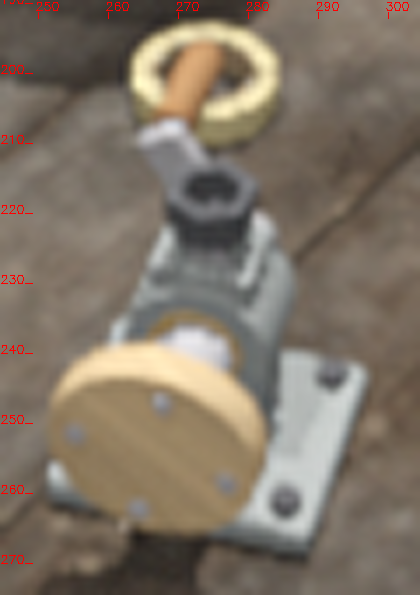

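View pics/t_k.png

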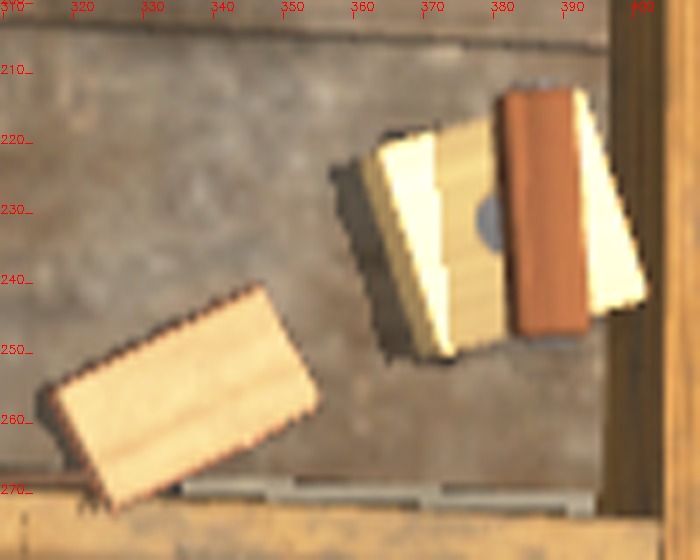

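View pics/s_k.png

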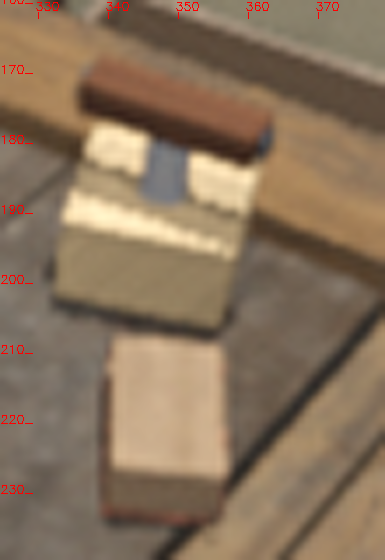

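```bash
cat > fit.py <<'E'
from h import *
import json
from scipy.optimize import least_squares
np.set_printoptions(precision=4,suppress=True)
P={}
for n in('scene','top'): P[n]=env.read_camera(n)
top=lambda x,y:(205+x/8-.5,175+y/8-.5); sc=lambda x,y:(245+x/7-.5,190+y/7-.5)
obs=[('top',top(178,205),('b',.055,-.05*-1)),('top',top(545,412),('b',-.055,-.05)),('top',top(272,506),('b',-.055,.05)),
('top',top(326,262),('s',)),('scene',sc(213,187),('s',)),
('top',top(600,73),('g',-.100)),('top',top(448,122),('g',-.050)),
('scene',sc(213,45),('g',-.100)),('scene',sc(178,120),('g',-.050)),
('scene',sc(368,370),('b',-.055,-.05)),('scene',sc(305,553),('b',-.055,.05))]
def pts(v,k):
    x,y,th,a=v
    if k[0]=='b': l=np.array([k[1],k[2],.014])
    if k[0]=='s': l=np.array([0,0,.140])
    if k[0]=='g': l=np.array([.058*np.sin(a-.35),k[1],.075+.058*np.cos(a-.35)])
    c,s=np.cos(th),np.sin(th)
    return np.array([x+c*l[0]-s*l[1],y+s*l[0]+c*l[1],l[2]])
def res(v):
    o=[]
    for n,uv,k in obs:
        r,c=proj(P[n],pts(v,k)); o+=[c-uv[0],r-uv[1]]
    return np.array(o)
f=least_squares(res,[.54,.07,.3,1.0],loss='soft_l1')
print(f.x,f.cost);print(res(f.x).reshape(-1,2))
v=f.x;print('grip',pts(v,('g',-.075)),'socket',pts(v,('s',)),'grip@0',pts([*v[:3],0],('g',-.075)))
json.dump(list(v),open('stand.json','w'))
# key
tk=lambda x,y:(310+x/7-.5,200+y/7-.5); sk=lambda x,y:(325+x/7-.5,160+y/7-.5)
ko=[('top',tk(515,93),(1,1,1)),('top',tk(578,88),(1,-1,1)),('top',tk(590,332),(-1,-1,1)),('top',tk(522,334),(-1,1,1)),
('scene',sk(95,57),(1,-1,1)),('scene',sk(272,112),(-1,-1,1)),('scene',sk(253,162),(-1,1,-1)),('scene',sk(80,108),(1,1,-1))]
def kp(v,k):
    x,y,th,z=v;c,s=np.cos(th),np.sin(th);l=np.array([.045*k[0],.0135*k[1],.011*k[2]])
    return np.array([x+c*l[0]-s*l[1],y+s*l[0]+c*l[1],z+l[2]])
def kr(v):
    o=[]
    for n,uv,k in ko:
        r,c=proj(P[n],kp(v,k)); o+=[c-uv[0],r-uv[1]]
    return np.array(o)
f=least_squares(kr,[.487,-.28,0.05,.088],loss='soft_l1')
print('key',f.x,f.cost);print(kr(f.x).reshape(-1,2)); json.dump(list(f.x),open('key.json','w'))
E
python3 fit.py
```

```text
[0.5396 0.0775 0.3142 0.8908] 4.614674527687148
[[-1.1601 -0.2855]
 [ 0.097   0.3328]
 [-0.776   0.1619]
 [-0.0906 -0.0992]
 [-0.3002 -0.0588]
 [ 0.7675  0.4336]
 [ 0.6643  0.573 ]
 [-0.6311  0.5166]
 [-0.6072  0.4   ]
 [ 0.0602 -1.0596]
 [ 0.4539 -2.653 ]]
grip [0.5912 0.0154 0.1247] socket [0.5396 0.0775 0.14  ] grip@0 [0.5439 0.0001 0.1295]
key [ 0.4859 -0.2784  0.0182  0.0876] 5.594537592938256
[[-1.2194 -0.8925]
 [ 0.5025 -0.4408]
 [ 0.884   0.5135]
 [-0.2394  0.4862]
 [ 1.0599 -1.3214]
 [ 0.9434 -0.4643]
 [-0.7271  2.0433]
 [-1.1281  0.7594]]
```

```bash
python3 - <<'E'
import cv2
a=cv2.imread('pics/scene0.png');b=cv2.imread('pics/top0.png')
cv2.imwrite('pics/t_sc.png',cv2.resize(b[192:226,228:264],None,fx=17,fy=17,interpolation=cv2.INTER_LANCZOS4))
cv2.imwrite('pics/s_sc.png',cv2.resize(a[207:229,262:288],None,fx=22,fy=22,interpolation=cv2.INTER_LANCZOS4))
E
```

```text
(no output)
```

View pics/t_sc.png

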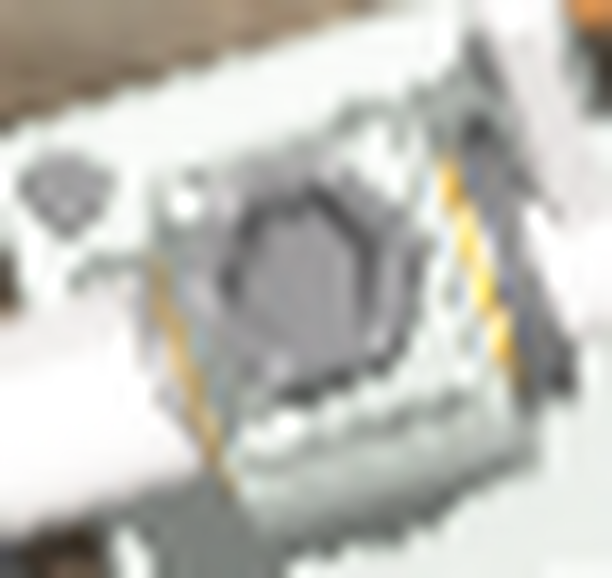

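View pics/s_sc.png

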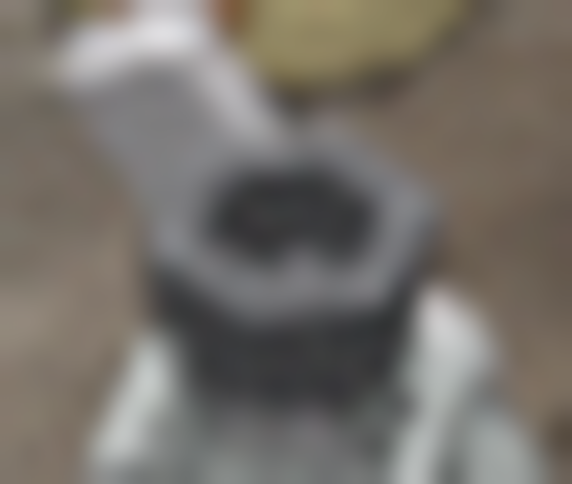

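```bash
cat > hexfit.py <<'E'
from h import *
import json
v=json.load(open('stand.json'))
a=cv2.imread('pics/scene0.png').mean(2);b=cv2.imread('pics/top0.png').mean(2)
P={n:env.read_camera(n) for n in('scene','top')}
S=10
def mask(p,poly3,r0,r1,c0,c1):
    q=np.array([proj(p,X)[::-1] for X in poly3]); q=((q-[c0,r0]+.5)*S)
    m=np.zeros(((r1-r0)*S,(c1-c0)*S),np.uint8); cv2.fillPoly(m,[np.round(q*16).astype(np.int32)],255,shift=4)
    return cv2.resize(m,(c1-c0,r1-r0),interpolation=cv2.INTER_AREA)/255.
def hexa(cx,cy,z,phi):
    R=.0105/np.cos(np.pi/6); t=phi+np.pi/6+np.arange(6)*np.pi/3
    return np.stack([cx+R*np.cos(t),cy+R*np.sin(t),np.full(6,z)],1)
def circ(cx,cy,z,R):
    t=np.linspace(0,2*np.pi,60); return np.stack([cx+R*np.cos(t),cy+R*np.sin(t),np.full(60,z)],1)
for n,im,box in(('scene',a,(205,230,260,292)),('top',b,(192,226,228,264))):
    sub=im[box[0]:box[1],box[2]:box[3]]
    out={}
    for ph in range(0,60,4):
        best=None
        for dx in np.arange(-4,5,1.)*1e-3:
            for dy in np.arange(-4,5,1.)*1e-3:
                cx,cy=v[0]+dx,v[1]+dy
                h=mask(P[n],hexa(cx,cy,.14,np.radians(ph)),*box)
                o=mask(P[n],circ(cx,cy,.14,.0145),*box)
                w=o
                if n=='scene':
                    A=np.stack([h[w>.3],np.ones((w>.3).sum())],1);y=sub[w>.3]
                else:
                    fl=mask(P[n],hexa(cx,cy,.126,np.radians(ph)),*box)
                    vis=np.minimum(fl,h); A=np.stack([h[w>.3],vis[w>.3],np.ones((w>.3).sum())],1);y=sub[w>.3]
                c,*_=np.linalg.lstsq(A,y,rcond=None);e=1-((A@c-y)**2).sum()/((y-y.mean())**2).sum()
                if best is None or e>best[0]: best=(e,dx*1e3,dy*1e3)
        out[ph]=best
    print(n);[print(k,np.round(x,3)) for k,x in out.items()]
E
python3 hexfit.py
```

```text
scene
0 [0.814 0.    1.   ]
4 [0.817 0.    1.   ]
8 [0.816 0.    1.   ]
12 [0.822 0.    1.   ]
16 [0.822 0.    1.   ]
20 [0.824 0.    0.   ]
24 [0.821 0.    0.   ]
28 [0.816 0.    0.   ]
32 [0.806 0.    0.   ]
36 [0.788 0.    0.   ]
40 [ 0.794 -1.     0.   ]
44 [0.785 0.    0.   ]
48 [0.795 0.    1.   ]
52 [0.797 0.    1.   ]
56 [ 0.796 -1.     0.   ]
top
0 [ 0.39 -1.    0.  ]
4 [ 0.421 -1.     0.   ]
8 [ 0.464  0.    -1.   ]
12 [ 0.456  0.    -1.   ]
16 [ 0.471  0.    -1.   ]
20 [ 0.482 -1.     0.   ]
24 [ 0.458 -1.     0.   ]
28 [ 0.446 -1.     0.   ]
32 [ 0.414 -1.    -1.   ]
36 [ 0.392 -1.     0.   ]
40 [ 0.367 -1.     0.   ]
44 [ 0.361 -1.     0.   ]
48 [ 0.362  0.    -1.   ]
52 [ 0.365  0.    -1.   ]
56 [ 0.376 -1.    -1.   ]
```

```bash
cat >> h.py <<'E'
def Rt(psi):
    p=np.radians(psi);c,s=np.cos(p),np.sin(p)
    return np.array([[-s,c,0],[c,s,0],[0,0,-1.]])
def to(x,y,z,psi,s=None,n=1):
    s=s or env.sense();R=Ro.from_quat(s['orientation']).as_matrix()
    d=R.T@(np.array([x,y,z])-s['tool_pos']); rv=np.degrees(Ro.from_matrix(R.T@Rt(psi)).as_rotvec())
    print('clock %.2f'%s['clock'],'shift mm',np.round(d*1e3,1),'rot deg',np.round(rv,1)); return d,rv
def yaw(s):
    R=Ro.from_quat(s['orientation']).as_matrix(); return np.degrees(np.arctan2(R[1,1],R[0,1]))
E
python3 - <<'E'
from h import *
to(.5912,.0154,.23,18)
E
```

```text
clock 1.60 shift mm [ 549.  -405.3    1.3] rot deg [  0.    0.  -84.7]
```

>>> servo_tool(rows=[[[0.03,-0.022,-0.01,0,0,-5,1],[0.07,-0.052,-0.02,0,0,-12,1],[0.11,-0.081,-0.02,0,0,-20,1],[0.15,-0.111,-0.02,0,0,-28,1],[0.19,-0.14,-0.02,0,0,-36,1]]])

```text
clock: 2.1
tool_pos: [0.3671, -0.3685, 0.2517]
orientation: [0.868, 0.497, 0.0, 0.0]
wrist_force: [0.3, -0.4, -0.1]
opening: 0.0852
```

```bash
python3 - <<'E'
from h import *
to(.5912,.0154,.21,18); s=env.sense(); print(s['joint_pos'],s['tool_pos'],yaw(s))
E
```

```text
clock 2.10 shift mm [444.5  -0.8  41.5] rot deg [  0.    0.  -48.4]
[ 0.84153181  0.25904944 -0.19563013  1.78465895  0.05610735  1.10237244
  0.09676341] [ 0.36709741 -0.36850579  0.25167887] -30.378185162022497
```

>>> servo_tool(rows=[[[0.045,0,0,0,0,-8,1],[0.09,0,0,0,0,-16,1],[0.135,0,0.01,0,0,-24,1],[0.18,0,0.02,0,0,-32,1],[0.225,0,0.02,0,0,-40,1]]])

```text
clock: 2.6
tool_pos: [0.4812, -0.1751, 0.2305]
orientation: [0.645, 0.764, -0.0, -0.001]
wrist_force: [0.4, -0.7, 0.5]
opening: 0.0855
```

```bash
python3 - <<'E'
from h import *
to(.5912,.0154,.19,18); s=env.sense(); print(s['joint_pos'],s['tool_pos'],yaw(s))
E
```

```text
clock 2.60 shift mm [169.5 140.3  40.4] rot deg [-0.1 -0.  -8.4]
[ 0.58628098  0.29076025 -0.42853155  1.81704587  0.13669649  1.06398964
  0.27470376] [ 0.48123554 -0.17513137  0.23045069] 9.613481585011959
```

>>> servo_tool(rows=[[[0.034,0.028,0,0,0,-4,1],[0.068,0.056,0.005,0,0,-8.4,1],[0.102,0.084,0.02,0,0,-8.4,1],[0.136,0.112,0.03,0,0,-8.4,1],[0.1695,0.1403,0.04,0,0,-8.4,1]]])

```text
clock: 3.1
tool_pos: [0.593, 0.0145, 0.1909]
orientation: [0.59, 0.807, -0.0, 0.0]
wrist_force: [-0.3, -0.7, -0.4]
opening: 0.0856
```

```bash
python3 - <<'E'
from h import *
s=env.sense(); print(s['joint_pos'],s['tool_pos'],yaw(s))
P={n:snap(n,n+'1') for n in('scene','top')}
for n,(r,c) in (('top',(188,270)),('scene',(200,272))):
    cv2.imwrite(f'pics/{n}1c.png',cv2.resize(P[n]['img'][r-40:r+60,c-60:c+50],None,fx=5,fy=5,interpolation=cv2.INTER_CUBIC))
to(.5912,.0154,.104,18)
E
```

```text
[ 0.22705187  0.46890099 -0.48710879  1.67427918  0.2453363   1.05941802
 -0.02778976] [0.59302082 0.01454428 0.19088713] 17.674739256738913
clock 3.20 shift mm [-4.6 -3.9 86.1] rot deg [ 0.1 -0.2  0.2]
```

View pics/scene1c.png

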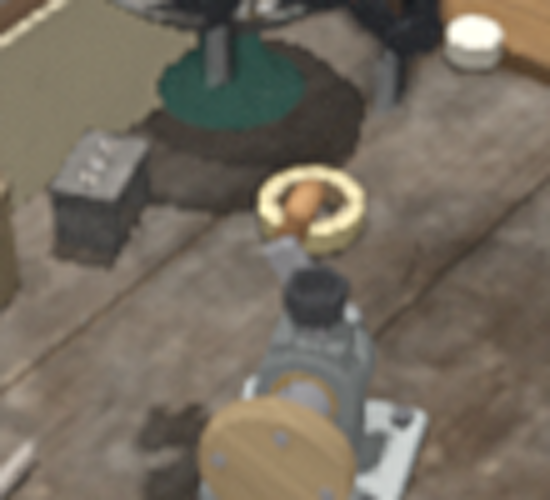

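View pics/top1c.png

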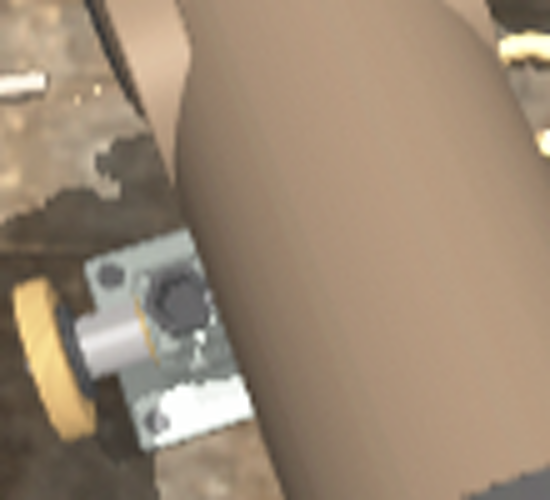

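```bash
python3 - <<'E'
from h import *
P=env.read_camera('scene');s=env.sense()
print(proj(P,s['tool_pos']),proj(P,(.5912,.0154,.1247)),proj(P,(.5912,.0154,.19)),s['tool_pos'])
to(.5912,.0154,.104,18)
cv2.imwrite('pics/s2.png',P['img'])
E
```

```text
(np.float64(183.13135556192222), np.float64(271.07838066156353)) (np.float64(201.65884275674713), np.float64(271.8657991170644)) (np.float64(183.14873853869247), np.float64(271.88920224774466)) [0.59273696 0.01708796 0.19043772]
clock 3.25 shift mm [-1.3 -2.  86.4] rot deg [-0.  -0.1  0. ]
```

View pics/s2.png

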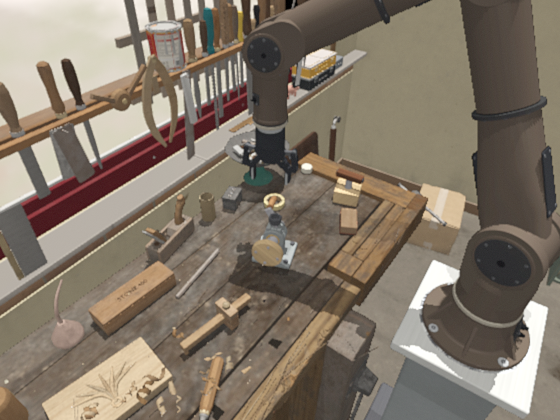

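>>> servo_tool(rows=[[[0,-0.002,0.025,0,0,0,1],[0,-0.002,0.05,0,0,0,1],[0,-0.002,0.07,0,0,0,1],[0,-0.002,0.082,0,0,0,1],[0,-0.002,0.086,0,0,0,1]]])

```text
clock: 3.75
tool_pos: [0.5897, 0.0114, 0.1043]
orientation: [0.59, 0.807, -0.001, -0.0]
wrist_force: [0.2, -0.7, -0.2]
opening: 0.0853
```

>>> servo_tool(rows=[[[0,0,0,0,0,0,-0.2],[0,0,0,0,0,0,-0.8],[0,0,0,0,0,0,-1],[0,0,0,0,0,0,-1],[0,0,0,0,0,0,-1]]], newtons=25)

```text
clock: 4.25
tool_pos: [0.5917, 0.0129, 0.1063]
orientation: [0.59, 0.808, 0.001, 0.001]
wrist_force: [2.1, 0.0, 0.7]
opening: 0.017
```

```bash
python3 - <<'E'
from h import *
s=env.sense(); print(s['clock'],s['tool_pos'],yaw(s),s['wrist_force'],s['torque'],s['opening'])
P=env.read_camera('scene');cv2.imwrite('pics/s3.png',cv2.resize(P['img'][140:280,200:340],None,fx=4,fy=4,interpolation=cv2.INTER_CUBIC))
E
```

```text
4.25 [0.59167221 0.01285557 0.10628554] 17.7111694592797 [2.06960523 0.02906957 0.68661465] [-0.12048962 -0.33894756  0.04038158] 0.01699942435196948
```

View pics/s3.png

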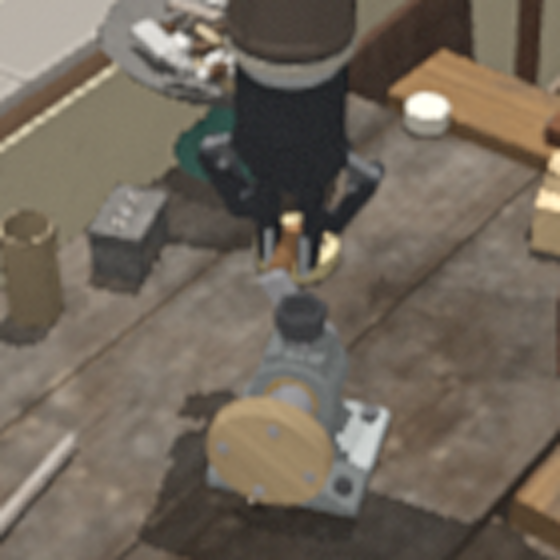

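>>> servo_tool(rows=[[[0,-0.0035,-0.0019,0,0,0,-1],[0,-0.007,-0.0035,0,0,0,-1],[0,-0.0124,-0.0055,0,0,0,-1],[0,-0.0181,-0.007,0,0,0,-1],[0,-0.0238,-0.0078,0,0,0,-1]]])

```text
clock: 4.8
tool_pos: [0.5734, 0.0068, 0.1164]
orientation: [0.59, 0.808, 0.005, 0.004]
wrist_force: [11.6, 1.9, 13.8]
opening: 0.0169
```

```bash
cat >> h.py <<'E'
def stand():
    s=env.sense(); d=s['tool_pos']-np.array([.5396,.0775,0]);c,q=np.cos(.3142),np.sin(.3142)
    xs=d[0]*c+d[1]*q; ys=-d[0]*q+d[1]*c; z=d[2]+.0186-.075
    print('clock',s['clock'],'xs,ys mm',xs*1e3,ys*1e3,'z',d[2],'rad mm',np.hypot(xs,z)*1e3,'a',np.arctan2(xs,z)+.35,'F',s['wrist_force'],'T',s['torque'],'yaw',yaw(s),'open',s['opening'])
E
python3 -c "
from h import *
stand()"
```

```text
clock 4.8 xs,ys mm 10.315991717882392 -77.65387031141161 z 0.11636741890793559 rad mm 60.84826222336386 a 0.5203591802633679 F [11.57783847  1.92446763 13.80500304] T [ 0.63835682 -2.8238164   0.02907466] yaw 17.730273900272017 open 0.016871362771124387
```

>>> servo_tool(rows=[[[0,-0.0058,-0.0003,0,0,0,-1],[0,-0.0116,0,0,0,0,-1],[0,-0.0173,0.0008,0,0,0,-1],[0,-0.0229,0.0023,0,0,0,-1],[0,-0.0257,0.0032,0,0,0,-1]]])

```text
clock: 5.3
tool_pos: [0.546, -0.002, 0.1116]
orientation: [0.59, 0.808, 0.002, 0.002]
wrist_force: [7.4, 0.8, 5.6]
opening: 0.0169
```

```bash
python3 -c "
from h import *
stand()"
```

```text
clock 5.3 xs,ys mm -18.464377431879292 -77.54269890387407 z 0.11157145685449063 rad mm 58.17923070472671 a 0.027044549188482092 F [7.43000644 0.81327918 5.64678047] T [ 0.34319878 -1.79619305  0.04639586] yaw 17.712914399746612 open 0.016917030482110226
```

>>> servo_tool(rows=[[[0,-0.0015,0.0003,0,0,0,-1],[0,-0.0015,0.0003,0,0,0,-1],[0,-0.0015,0.0003,0,0,0,-1]]])

```text
clock: 5.6
tool_pos: [0.5447, -0.0024, 0.1113]
orientation: [0.59, 0.808, 0.002, 0.002]
wrist_force: [4.5, 0.0, 6.4]
opening: 0.0171
```

```bash
python3 -c "
from h import *
stand()"
```

```text
clock 5.6 xs,ys mm -19.869226036857984 -77.58207158152658 z 0.1113053459595951 rad mm 58.38992343073059 a 0.002779832241874225 F [4.49208961e+00 4.23671861e-03 6.37982835e+00] T [ 0.22911939 -1.37464871  0.04701578] yaw 17.709500819698693 open 0.017105067026871187
```

>>> servo_tool(rows=[[[0,0,0,0,0,0,-0.3],[0,0,0,0,0,0,0.2],[0,0,0,0,0,0,0.3],[0,0,-0.02,0,0,0,0.3],[0,0,-0.06,0,0,0,0.3]]])

```text
clock: 6.1
tool_pos: [0.5392, -0.0034, 0.1674]
orientation: [0.59, 0.808, -0.002, -0.003]
wrist_force: [0.9, 0.1, 0.3]
opening: 0.0558
```

>>> servo_tool(rows=[[[-0.03,0,-0.04,0,0,0,0.3],[-0.07,0,-0.05,0,0,0,0.3],[-0.11,0,-0.05,0,0,0,0.3],[-0.15,0,-0.05,0,0,0,0.3],[-0.2,0,-0.05,0,0,0,0.3]]])

```text
clock: 6.6
tool_pos: [0.6025, -0.1935, 0.2197]
orientation: [0.589, 0.808, 0.0, -0.0]
wrist_force: [1.2, -0.6, 0.2]
opening: 0.0554
```

```bash
python3 - <<'E'
from h import *
s=env.sense(); print(s['clock'],s['tool_pos'],yaw(s),s['joint_pos'])
P={n:snap(n,n+'4') for n in('scene','top')}
for n,(r0,r1,c0,c1) in {'scene':(190,275,245,305),'top':(175,245,205,290)}.items():
    cv2.imwrite(f'pics/{n}4c.png',cv2.resize(P[n]['img'][r0:r1,c0:c1],None,fx=7,fy=7,interpolation=cv2.INTER_CUBIC))
    for y in(-.05,-.1):
        c,q=np.cos(.3142),np.sin(.3142);x=.058*np.sin(-.35);X=np.array([.5396+c*x-q*y,.0775+q*x+c*y,.1295])
        print(n,y,proj(P[n],X), [ (proj(P[n],X)[0]-r0+.5)*7,(proj(P[n],X)[1]-c0+.5)*7])
k=__import__('json').load(open('key.json'));print(k)
to(k[0],k[1],.2,91)
E
```

```text
6.6 [ 0.60253773 -0.1935111   0.21969046] 17.831323800133994 [ 0.5208731   0.49981568 -0.44386224  1.53761238  0.22606757  1.15607445
  0.34417818]
scene -0.05 (np.float64(208.98022824087735), np.float64(286.5521564175629)) [np.float64(136.36159768614147), np.float64(294.3650949229404)]
scene -0.1 (np.float64(198.20379187005514), np.float64(291.03189428018834)) [np.float64(60.92654309038599), np.float64(325.7232599613184)]
top -0.05 (np.float64(208.96463177210185), np.float64(267.35912752289624)) [np.float64(241.25242240471297), np.float64(440.0138926602737)]
top -0.1 (np.float64(202.60881872039567), np.float64(286.6533834699716)) [np.float64(196.76173104276972), np.float64(575.073684289801)]
[0.4858715334737955, -0.2784155429629505, 0.01815442613793495, 0.08764927969740255]
clock 6.70 shift mm [ -38.2 -133.5   18.7] rot deg [ -0.3   0.1 -73.9]
```

View pics/scene4c.png

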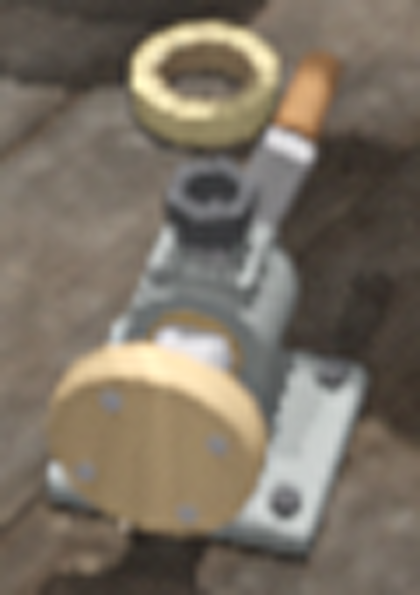

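View pics/top4c.png

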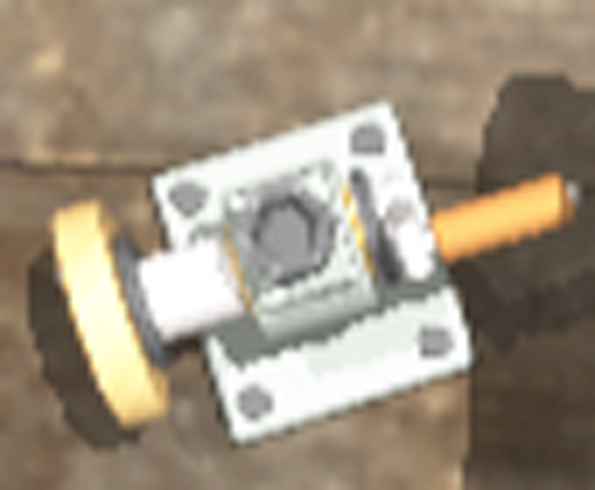

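```bash
cat > fit2.py <<'E'
exec(open('fit.py').read().split("# key")[0].replace("f=least_squares(res","f0=least_squares(res").replace("f.x","f0.x").replace("f.cost","f0.cost"))
t4=lambda x,y:(205+x/7-.5,175+y/7-.5); s4=sc
obs2=[('top',t4(388,102),('b',.055,-.05)),('top',t4(473,360),('b',-.055,-.05)),('top',t4(238,442),('b',-.055,.05)),('top',t4(152,178),('b',.055,.05)),
('top',t4(570,188),('g2',-.1)),('top',t4(437,241),('g2',-.05)),('scene',s4(321,60),('g2',-.1)),('scene',s4(291,135),('g2',-.05)),
('scene',s4(368,370),('b',-.055,-.05)),('scene',s4(307,550),('b',-.055,.05)),
('top',t4(286,232),('s',)),('scene',s4(212,187),('s',))]
D1=[(162,402),(228,485),(140,508),(75,433)];D2=[(112,400),(218,443),(188,513),(85,470)]
def res2(w):
    v=w[:4];a2=w[4];yd,rd,phi=w[5:8];o=[]
    for n,uv,k in obs+obs2:
        X=pts([*v[:3],a2],('g',k[1])) if k[0]=='g2' else pts(v,k)
        r,c=proj(P[n],X);o+=[c-uv[0],r-uv[1]]
    for D,a in((D1,v[3]),(D2,a2)):
        for i,d in enumerate(D):
            t=phi+a+np.pi/2*i*sgn; l=[rd*np.sin(t),yd,.075+rd*np.cos(t)];c,s=np.cos(v[2]),np.sin(v[2])
            r,cc=proj(P['scene'],[v[0]+c*l[0]-s*l[1],v[1]+s*l[0]+c*l[1],l[2]]);u=sc(*d);o+=[cc-u[0],r-u[1]]
    return np.array(o)
best=None
for sgn in(1,-1):
  for p in np.arange(0,6.3,.7):
    f=least_squares(res2,[*f0.x,0,.08,.03,p],loss='soft_l1')
    if best is None or f.cost<best[0].cost: best=(f,sgn)
f,sgn=best;print(sgn,f.x,f.cost,np.round(res2(f.x).reshape(-1,2),1).tolist())
E
python3 fit2.py
```

```text
[0.5396 0.0775 0.3142 0.8908] 4.614674527687148
[[-1.1601 -0.2855]
 [ 0.097   0.3328]
 [-0.776   0.1619]
 [-0.0906 -0.0992]
 [-0.3002 -0.0588]
 [ 0.7675  0.4336]
 [ 0.6643  0.573 ]
 [-0.6311  0.5166]
 [-0.6072  0.4   ]
 [ 0.0602 -1.0596]
 [ 0.4539 -2.653 ]]
grip [0.5912 0.0154 0.1247] socket [0.5396 0.0775 0.14  ] grip@0 [0.5439 0.0001 0.1295]
-1 [0.5393 0.0779 0.3182 0.8384 0.0562 0.0815 0.0279 5.8297] 58.624137731762175 [[-1.4, -0.1], [0.0, 0.4], [-0.8, 0.3], [-0.3, 0.0], [-0.3, 0.1], [0.9, 1.3], [0.7, 1.5], [0.1, 0.4], [0.2, 0.3], [0.0, -1.0], [0.6, -2.6], [0.0, -0.5], [0.6, 0.4], [-0.8, 0.4], [-0.8, 0.1], [0.1, -0.0], [-0.2, -1.2], [-0.5, -0.3], [-0.7, -0.2], [0.0, -1.0], [0.3, -2.1], [-0.4, -0.4], [-0.1, 0.1], [-5.6, -0.1], [-1.6, -5.0], [5.4, 0.0], [1.5, 4.0], [9.4, 1.8], [-0.2, 6.6], [-9.2, -2.4], [-0.1, -6.9]]
```

```bash
sed -i 's/D2=\[.*/D2=[(218,443),(188,513),(85,470),(112,400)]/' fit2.py; python3 fit2.py | tail -1
```

```text
-1 [ 0.5392  0.0778  0.3171  0.8986  0.0299  0.0824 -0.0302  2.0695] 8.38499650601894 [[-1.3, -0.1], [0.1, 0.4], [-0.8, 0.4], [-0.2, 0.1], [-0.2, 0.0], [0.6, 0.4], [0.5, 0.6], [-0.8, 0.6], [-0.7, 0.5], [0.1, -1.0], [0.6, -2.6], [0.1, -0.5], [0.6, 0.5], [-0.8, 0.5], [-0.7, 0.1], [0.4, 0.6], [0.1, -0.5], [0.1, -0.1], [-0.1, 0.0], [0.1, -1.0], [0.3, -2.1], [-0.3, -0.3], [-0.1, 0.0], [0.1, 0.2], [-0.2, -0.3], [-0.3, 0.0], [-0.1, -0.3], [-0.1, -0.1], [0.1, -0.0], [-0.1, 0.1], [-0.3, -0.0]]
```

>>> servo_tool(rows=[[[-0.008,-0.026,0,0,0,-8,0.3],[-0.016,-0.054,0.005,0,0,-16,0.3],[-0.024,-0.082,0.01,0,0,-24,0.3],[-0.032,-0.11,0.015,0,0,-32,0.3],[-0.038,-0.1335,0.0187,0,0,-40,0.3]]])

```text
clock: 7.4
tool_pos: [0.4857, -0.2694, 0.2008]
orientation: [0.274, 0.962, -0.0, -0.0]
wrist_force: [-0.5, 0.4, 1.1]
opening: 0.0556
```

>>> servo_tool(rows=[[[0,0,0,0,0,-8,0.3],[0,0,0.01,0,0,-16,0.3],[0,0,0.02,0,0,-24,0.3],[0,0,0.03,0,0,-32,0.3],[0,0,0.04,0,0,-33.9,0.3]]])

```text
clock: 7.9
tool_pos: [0.4871, -0.2687, 0.1607]
orientation: [-0.017, 1.0, 0.0, 0.0]
wrist_force: [-0.2, -0.5, 1.4]
opening: 0.0558
```

```bash
python3 - <<'E'
from h import *
s=env.sense(); print(s['clock'],s['tool_pos'],yaw(s),s['joint_pos'])
P=snap('scene','s5'); cv2.imwrite('pics/s5c.png',cv2.resize(P['img'][120:240,300:420],None,fx=5,fy=5,interpolation=cv2.INTER_CUBIC))
to(.4859,-.2784,.070,91)
E
```

```text
7.9 [ 0.4871315  -0.26872907  0.16071433] 91.93299882988548 [ 0.92969936  0.50013562 -0.72989916  1.78627674  0.38844781  1.0040444
  1.65237785]
clock 7.95 shift mm [ 0.5 -9.7 89. ] rot deg [ 0.1 -0.1  0.8]
```

View pics/s5c.png

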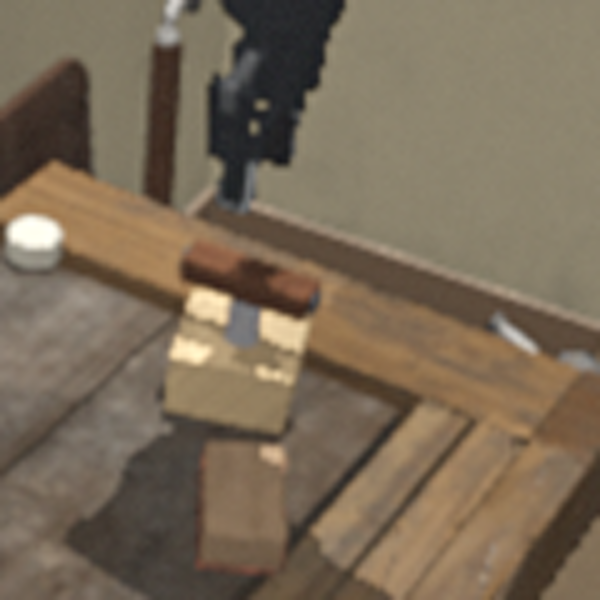

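>>> servo_tool(rows=[[[0.0005,-0.006,0.01,0,0,0.8,0.3],[0.0005,-0.0097,0.03,0,0,0.8,0.3],[0.0005,-0.0097,0.055,0,0,0.8,0.3],[0.0005,-0.0097,0.08,0,0,0.8,0.3],[0.0005,-0.0097,0.089,0,0,0.8,0.3]]])

```text
clock: 8.45
tool_pos: [0.4855, -0.2798, 0.0697]
orientation: [-0.006, 1.0, 0.0, -0.001]
wrist_force: [-0.7, -0.4, -0.4]
opening: 0.0553
```

>>> servo_tool(rows=[[[0,0,0,0,0,0,0.3],[0,0,0,0,0,0,-0.3],[0,0,0,0,0,0,-0.9],[0,0,0,0,0,0,-1],[0,0,0,0,0,0,-1]]], newtons=70)

```text
clock: 8.95
tool_pos: [0.4878, -0.2803, 0.0733]
orientation: [-0.007, 1.0, -0.001, 0.001]
wrist_force: [-0.9, 0.0, 7.6]
opening: 0.0258
```

```bash
python3 - <<'E'
from h import *
s=env.sense(); print(s['clock'],s['tool_pos'],yaw(s),s['wrist_force'],s['torque'],s['opening'])
P=snap('scene','s6'); cv2.imwrite('pics/s6c.png',cv2.resize(P['img'][120:240,300:420],None,fx=5,fy=5,interpolation=cv2.INTER_CUBIC))
E
```

```text
8.95 [ 0.48784905 -0.28033882  0.0733202 ] 90.78451181240591 [-0.88445672  0.04902856  7.57840055] [ 0.08669554  0.12664183 -0.02811943] 0.02579111456553366
```

View pics/s6c.png

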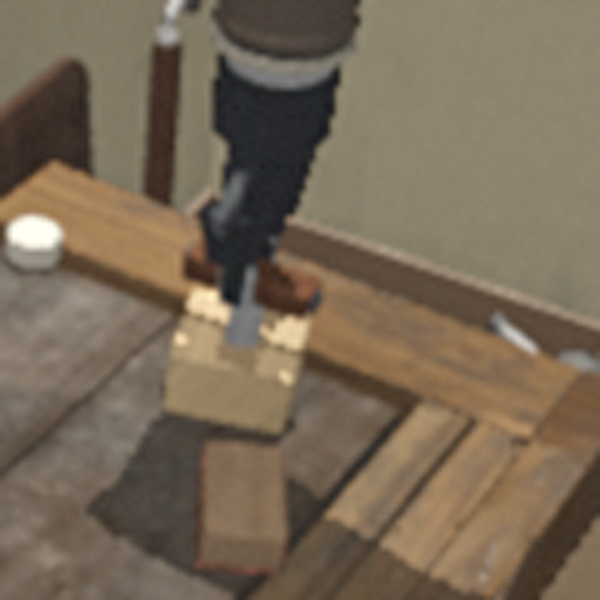

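>>> servo_tool(rows=[[[0,0,-0.01,0,0,0,-1],[0,0,-0.03,0,0,0,-1],[0,0,-0.06,0,0,0,-1],[0,0,-0.1,0,0,0,-1],[0,0,-0.145,0,0,0,-1]]])

```text
clock: 9.5
tool_pos: [0.4858, -0.2796, 0.2183]
orientation: [-0.007, 1.0, 0.0, -0.001]
wrist_force: [1.1, -1.2, -1.2]
opening: 0.0259
```

>>> servo_tool(rows=[[[0,0,-0.02,0,0,0,-1],[0,0,-0.03,0,0,0,-1],[0,0,-0.03,0,0,0,-1]]])

```text
clock: 9.8
tool_pos: [0.487, -0.2802, 0.2481]
orientation: [-0.007, 1.0, -0.001, 0.001]
wrist_force: [0.1, 0.7, -1.9]
opening: 0.0259
```

```bash
cat > grid.py <<'E'
import cv2
def z(im,r0,r1,c0,c1,f,n):
    o=cv2.resize(im[r0:r1,c0:c1],None,fx=f,fy=f,interpolation=cv2.INTER_CUBIC)
    for r in range((r0+9)//10*10,r1,10):
        cv2.putText(o,str(r),(0,(r-r0)*f+f//2),0,.4,(0,0,255),1);cv2.line(o,(25,(r-r0)*f+f//2),(32,(r-r0)*f+f//2),(0,0,255),1)
    for c in range((c0+9)//10*10,c1,10):
        cv2.putText(o,str(c),((c-c0)*f,10),0,.4,(0,0,255),1);cv2.line(o,((c-c0)*f+f//2,12),((c-c0)*f+f//2,18),(0,0,255),1)
    cv2.imwrite(f'pics/{n}.png',o)
E
python3 - <<'E'
from h import *
from grid import z
s=env.sense(); print(s['clock'],s['tool_pos'],yaw(s),s['wrist_force'],s['torque'],s['opening'])
P=snap('scene','s7');T=snap('top','t7'); z(P['img'],70,190,300,400,6,'s7c');z(T['img'],180,280,350,450,6,'t7c')
t=s['tool_pos']
for n,p in(('s',P),('t',T)): print(n,'tcp',proj(p,t),'tip',proj(p,t+[0,0,-.068]))
E
```

```text
9.8 [ 0.48704459 -0.28018434  0.24809674] 90.78553042149161 [ 0.09304525  0.67110658 -1.88495339] [-0.03387169 -0.02252987  0.01132117] 0.02591027906000899
s tcp (np.float64(131.35295410201337), np.float64(355.8866584142813)) tip (np.float64(150.71752534315513), np.float64(352.95587707157455))
t tcp (np.float64(223.85517707918345), np.float64(406.53810589984283)) tip (np.float64(226.43909144832935), np.float64(397.8551847918162))
```

View pics/s7c.png

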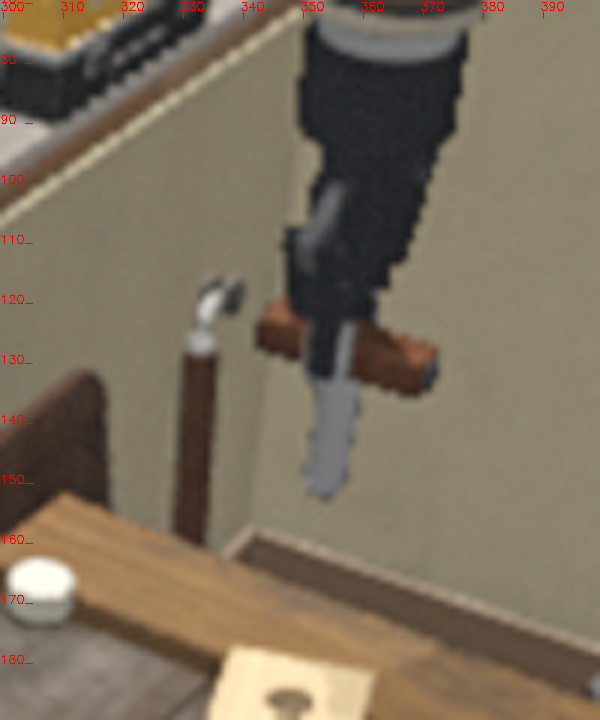

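View pics/t7c.png

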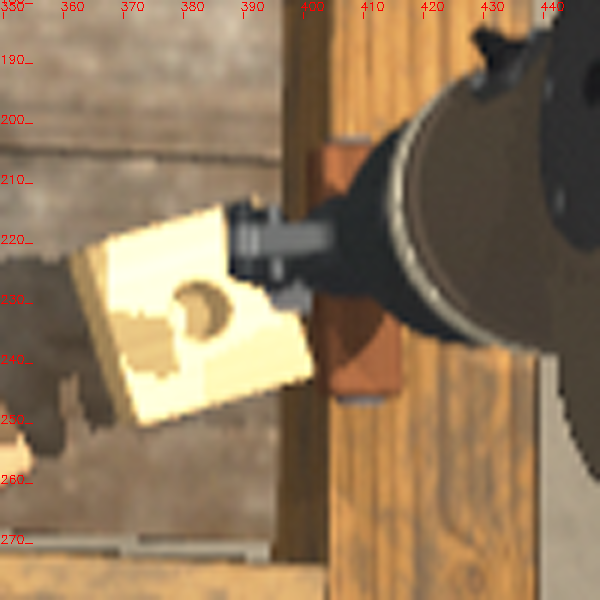

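```bash
python3 - <<'E'
from h import *
np.set_printoptions(precision=4,suppress=True)
P=env.read_camera('scene');T=env.read_camera('top')
print('hole top',atz(T,(180+310/6-.5,350+203/6-.5),.045),'scene',atz(P,(70+700/6-.5,300+290/6-.5),.045))
print('barends top', [atz(T,(180+y/6-.5,350+x/6-.5),.263) for x,y in((345,143),(365,390))])
print('scene ends at mid',[atz(P,(70+y/6-.5,300+x/6-.5),.263) for x,y in((262,325),(430,370))])
for r,c in((152.,353.9),(141.2,355.7)):
    # intersect with plane y=-.2802
    o,d=ray(P,(r,c)); print('shank @y', o+d*(-.2802-o[1])/d[1])
s=env.sense();print(s['tool_pos'])
for q in env.recognise(P,'key_tip')[:2],env.recognise(T,'key_tip')[:2],env.recognise(P,'key_handle')[:2],env.recognise(T,'key_handle')[:2]: print(q)
E
```

```text
hole top [ 0.4857 -0.2791  0.045 ] scene [ 0.4849 -0.2769  0.045 ]
barends top [array([ 0.5297, -0.2786,  0.263 ]), array([ 0.442 , -0.2818,  0.263 ])]
scene ends at mid [array([ 0.5292, -0.2753,  0.263 ]), array([ 0.4405, -0.2816,  0.263 ])]
shank @y [ 0.4833 -0.2802  0.1767]
shank @y [ 0.4829 -0.2802  0.2155]
[ 0.4859 -0.2798  0.2453]
[{'point': [133.3, 358.0], 'conf': 0.86}, {'point': [219.9, 273.7], 'conf': 0.6}]
[{'point': [234.9, 408.4], 'conf': 0.61}]
[{'point': [134.7, 356.3], 'conf': 0.76}]
[{'point': [234.0, 408.1], 'conf': 0.71}]
```

```bash
python3 - <<'E'
from h import *
to(.5402,.078,.238,108)
E
```

```text
clock 10.20 shift mm [-58.8 357.    8.3] rot deg [  0.1  -0.1 -17.2]
```

>>> servo_tool(rows=[[[-0.004,0.022,0,0,0,-1.5,-1],[-0.01,0.06,0,0,0,-4,-1],[-0.017,0.105,0,0,0,-7,-1],[-0.025,0.15,0,0,0,-10,-1],[-0.032,0.195,0,0,0,-13,-1]]])

```text
clock: 10.7
tool_pos: [0.5159, -0.082, 0.2469]
orientation: [-0.122, 0.993, 0.0, 0.0]
wrist_force: [1.0, -0.1, -0.5]
opening: 0.026
```

```bash
python3 - <<'E'
from h import *
to(.5402,.078,.238,108)
E
```

```text
clock 10.70 shift mm [-62.2 149.5   8.9] rot deg [ 0.  0. -4.]
```

>>> servo_tool(rows=[[[-0.017,0.041,0,0,0,-2,-1],[-0.034,0.082,0.002,0,0,-4,-1],[-0.049,0.118,0.005,0,0,-4,-1],[-0.058,0.14,0.0085,0,0,-4,-1],[-0.0622,0.1495,0.0085,0,0,-4,-1]]])

```text
clock: 11.2
tool_pos: [0.54, 0.0794, 0.2381]
orientation: [-0.157, 0.988, 0.001, -0.0]
wrist_force: [-0.7, -0.1, -0.9]
opening: 0.0259
```

>>> servo_tool(rows=[[[0,0,0,0,0,0,-1],[0,0,0,0,0,0,-1]]])

```text
clock: 11.4
tool_pos: [0.5408, 0.0743, 0.2383]
orientation: [-0.154, 0.988, -0.0, -0.0]
wrist_force: [1.0, -1.3, -1.3]
opening: 0.0259
```

```bash
python3 - <<'E'
from h import *
from grid import z
s=env.sense(); print(s['clock'],s['tool_pos'],yaw(s),s['wrist_force'],s['torque'],s['opening'],s['joint_pos'])
P=snap('scene','s8');T=snap('top','t8'); z(P['img'],140,260,230,330,6,'s8c');z(T['img'],160,260,200,300,6,'t8c')
t=s['tool_pos']
for n,p in(('s',P),('t',T)): print(n,'tip',proj(p,t+[0,0,-.0685]),'socket',proj(p,(.5392,.0777,.14)))
to(.5402,.078,.238,108)
E
```

```text
11.4 [0.54075176 0.07428467 0.23825103] 107.76146976535102 [ 0.99725574 -1.3273942  -1.27956469] [-0.01212108  0.02447972 -0.00161228] 0.025914129360025052 [ 0.40547726  0.44268936 -0.88869295  1.70549532  0.36987239  1.17211152
  1.29796911]
s tip (np.float64(206.79130580401136), np.float64(275.036680736862)) socket (np.float64(216.24821969134516), np.float64(274.73346709597644))
t tip (np.float64(205.07473033481352), np.float64(245.47843988926218)) socket (np.float64(207.33157898599217), np.float64(245.09587396921157))
clock 11.50 shift mm [-0.7  4.4  0.3] rot deg [-0.1 -0.  -0.3]
```

View pics/s8c.png

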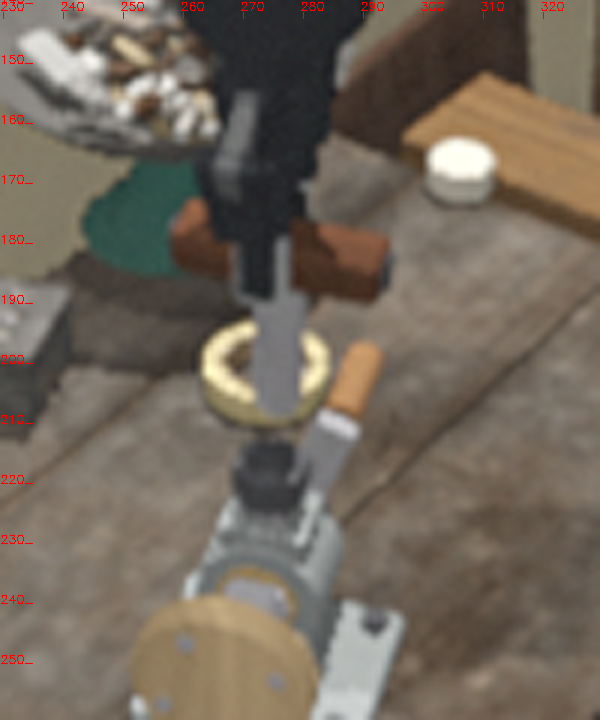

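View pics/t8c.png

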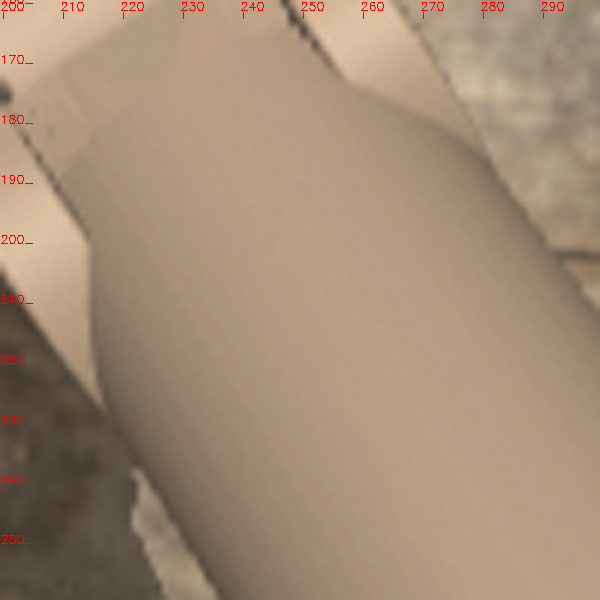

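```bash
python3 - <<'E'
from h import *
s=env.sense(); print(s['tool_pos'])
to(.5406,.0782,.21,108)
E
```

```text
[0.54087553 0.07355923 0.23830523]
clock 11.50 shift mm [-1.2  4.5 28.3] rot deg [-0.1 -0.  -0.3]
```

>>> servo_tool(rows=[[[-0.001,0.0045,0.004,0,0,-0.3,-1],[-0.001,0.0045,0.012,0,0,-0.3,-1],[-0.001,0.0045,0.02,0,0,-0.3,-1],[-0.001,0.0045,0.023,0,0,-0.3,-1],[-0.001,0.0045,0.023,0,0,-0.3,-1]]])

```text
clock: 12.0
tool_pos: [0.5399, 0.0797, 0.2145]
orientation: [-0.157, 0.988, -0.0, -0.001]
wrist_force: [0.2, -0.1, -0.9]
opening: 0.0263
```

```bash
python3 - <<'E'
from h import *
from grid import z
s=env.sense(); print(s['clock'],s['tool_pos'],yaw(s),s['wrist_force'],s['torque'])
P=snap('scene','s9'); z(P['img'],140,260,230,330,6,'s9c')
s=env.sense(); print(s['clock'],s['tool_pos'],yaw(s),s['wrist_force'],s['torque'])
to(.5406,.0782,.21,108)
E
```

```text
12.0 [0.53994281 0.07969536 0.21454935] 108.10048618557427 [ 0.15618418 -0.05720818 -0.8763305 ] [-0.03364343  0.04092013 -0.02339347]
12.05 [0.54018996 0.0799322  0.21503731] 108.1024516002865 [ 0.47804461  0.60236646 -1.07333018] [-0.02397479 -0.01597742 -0.02653349]
clock 12.05 shift mm [ 0.1 -1.8  5. ] rot deg [ 0.  -0.   0.1]
```

View pics/s9c.png

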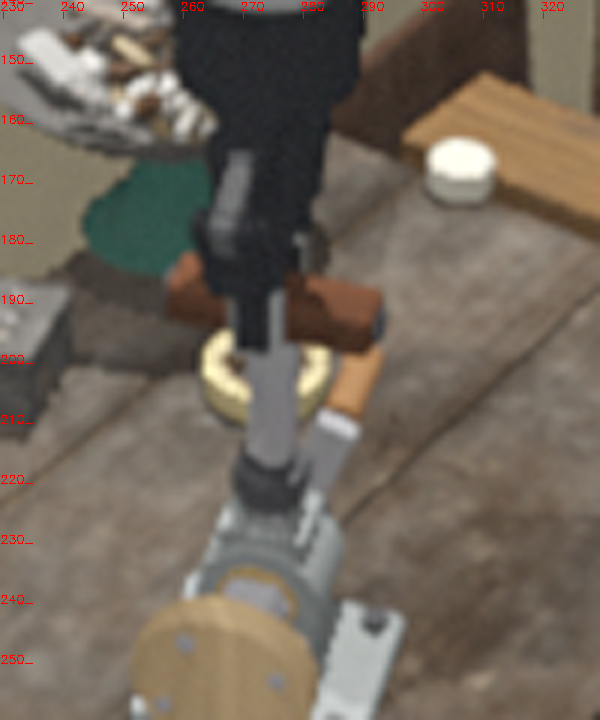

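>>> servo_tool(rows=[[[0,-0.0015,0.001,0,0,0,-1],[0,-0.0015,0.003,0,0,0,-1],[0,-0.0015,0.005,0,0,0,-1],[0,-0.0015,0.007,0,0,0,-1],[0,-0.0015,0.007,0,0,0,-1]]])

```text
clock: 12.55
tool_pos: [0.5407, 0.0785, 0.2081]
orientation: [-0.157, 0.988, -0.0, -0.0]
wrist_force: [-0.4, 0.5, -1.6]
opening: 0.0258
```

```bash
cat >> h.py <<'E'
def st():
    s=env.sense(); print('t %.2f'%s['clock'],np.round(s['tool_pos'],4),'yaw %.2f'%yaw(s),'F',np.round(s['wrist_force'],1),'T',np.round(s['torque'],3),'op %.4f'%s['opening'],'j7 %.2f'%s['joint_pos'][6])
E
python3 - <<'E'
from h import *
st();to(.5406,.0782,.21,108)
E
```

```text
t 12.55 [0.5407 0.0785 0.2081] yaw 108.10 F [-0.4  0.5 -1.6] T [-0.062 -0.047  0.048] op 0.0258 j7 1.27
clock 12.55 shift mm [ 0.2 -0.3 -1.9] rot deg [ 0.  -0.   0.1]
```

Aligned, no contact yet; go down gently.

>>> servo_tool(rows=[[[0,0,0.001,0,0,0,-1],[0,0,0.002,0,0,0,-1],[0,0,0.003,0,0,0,-1],[0,0,0.004,0,0,0,-1],[0,0,0.005,0,0,0,-1]]])

```text
clock: 13.05
tool_pos: [0.5411, 0.0785, 0.2035]
orientation: [-0.157, 0.988, -0.0, 0.0]
wrist_force: [0.9, -0.6, 1.7]
opening: 0.0254
```

```bash
python3 - <<'E'
from h import *
st()
E
```

```text
t 13.05 [0.5411 0.0785 0.2035] yaw 108.10 F [ 0.9 -0.6  1.7] T [-0.257 -0.286 -0.019] op 0.0254 j7 1.26
```

>>> servo_tool(rows=[[[0,0,0.001,0,0,0,-1],[0,0,0.002,0,0,0,-1],[0,0,0.003,0,0,0,-1],[0,0,0.004,0,0,0,-1],[0,0,0.004,0,0,0,-1]]])

```text
clock: 13.55
tool_pos: [0.5417, 0.0777, 0.1996]
orientation: [-0.157, 0.988, -0.001, 0.001]
wrist_force: [3.6, -5.1, 2.7]
opening: 0.0256
```

```bash
python3 - <<'E'
from h import *
from grid import z
st()
P=snap('scene','s10'); z(P['img'],140,260,230,330,6,'s10c')
E
```

```text
t 13.55 [0.5417 0.0777 0.1996] yaw 108.05 F [ 3.6 -5.1  2.7] T [-1.271 -0.919  0.047] op 0.0256 j7 1.26
```

View pics/s10c.png

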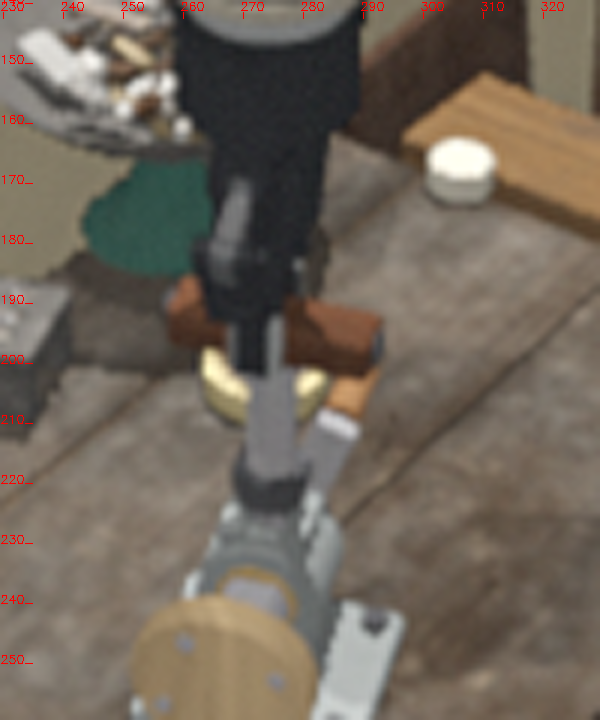

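>>> servo_tool(rows=[[[-0.0005,-0.0015,0,0,0,0,-1],[-0.0005,-0.0015,0.001,0,0,0,-1],[-0.0005,-0.0015,0.002,0,0,0,-1],[-0.0005,-0.0015,0.003,0,0,0,-1],[-0.0005,-0.0015,0.003,0,0,0,-1]]])

```text
clock: 14.1
tool_pos: [0.5417, 0.0773, 0.1961]
orientation: [-0.157, 0.988, -0.0, -0.0]
wrist_force: [1.7, -2.0, -1.3]
opening: 0.0255
```

```bash
python3 - <<'E'
from h import *
st()
E
```

```text
t 14.10 [0.5417 0.0773 0.1961] yaw 108.11 F [ 1.7 -2.  -1.3] T [-0.486 -0.725  0.016] op 0.0255 j7 1.26
```

>>> servo_tool(rows=[[[-0.0003,-0.0006,0.001,0,0,0,-1],[-0.0003,-0.0006,0.002,0,0,0,-1],[-0.0003,-0.0006,0.003,0,0,0,-1],[-0.0003,-0.0006,0.003,0,0,0,-1]]])

```text
clock: 14.5
tool_pos: [0.5422, 0.0773, 0.194]
orientation: [-0.158, 0.988, 0.0, 0.0]
wrist_force: [-1.2, -1.1, 7.4]
opening: 0.026
```

```bash
python3 - <<'E'
from h import *
from grid import z
st()
P=snap('scene','s11'); z(P['img'],140,260,230,330,6,'s11c')
E
```

```text
t 14.50 [0.5422 0.0773 0.194 ] yaw 108.12 F [-1.2 -1.1  7.4] T [-0.328  0.301  0.028] op 0.0260 j7 1.26
```

View pics/s11c.png

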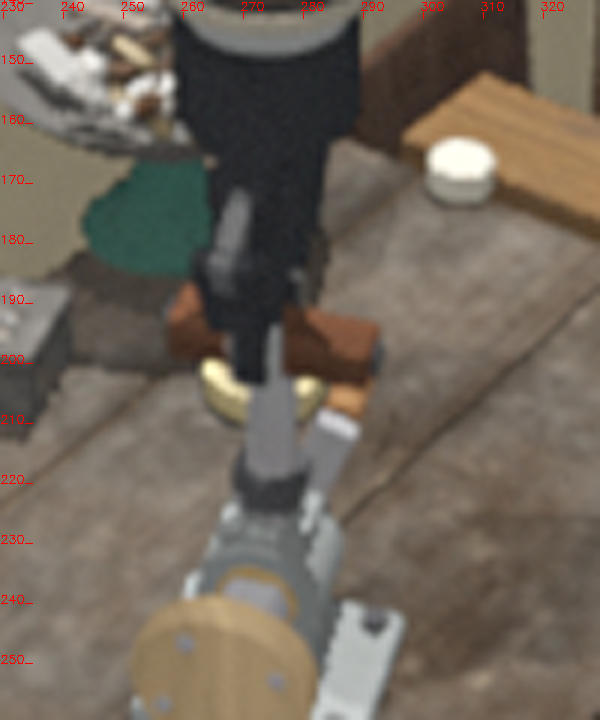

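>>> servo_tool(rows=[[[0,0,0.0002,0,0,1.5,-1],[0,-0.0001,0.0004,0,0,3,-1],[0,-0.0002,0.0006,0,0,4.5,-1],[0,-0.0003,0.0008,0,0,6,-1],[0,-0.0003,0.0008,0,0,6,-1]]])

```text
clock: 15.05
tool_pos: [0.5426, 0.077, 0.1938]
orientation: [-0.105, 0.994, -0.0, 0.001]
wrist_force: [-2.0, -2.4, 12.6]
opening: 0.0256
```

```bash
python3 - <<'E'
from h import *
st()
E
```

```text
t 15.05 [0.5426 0.077  0.1938] yaw 102.07 F [-2.  -2.4 12.6] T [-0.685  0.573  0.026] op 0.0256 j7 1.17
```

>>> servo_tool(rows=[[[0,0,0,0,0,1.5,-1],[0,-0.0001,0,0,0,3,-1],[0,-0.0002,0,0,0,4.5,-1],[0,-0.0003,0,0,0,6,-1],[0,-0.0003,0,0,0,6,-1]]])

```text
clock: 15.55
tool_pos: [0.5423, 0.0764, 0.1933]
orientation: [-0.053, 0.999, -0.0, 0.0]
wrist_force: [-0.4, -2.0, 8.1]
opening: 0.0257
```

```bash
python3 - <<'E'
from h import *
st()
E
```

```text
t 15.55 [0.5423 0.0764 0.1933] yaw 96.07 F [-0.4 -2.   8.1] T [-0.652  0.329  0.067] op 0.0257 j7 1.08
```

>>> servo_tool(rows=[[[0,0,0.0001,0,0,1.5,-1],[0,-0.0001,0.0003,0,0,3,-1],[0,-0.0002,0.0004,0,0,4.5,-1],[0,-0.0003,0.0006,0,0,6,-1],[0,-0.0003,0.0006,0,0,6,-1]]])

```text
clock: 16.05
tool_pos: [0.5422, 0.0761, 0.1925]
orientation: [-0.001, 1.0, -0.0, -0.0]
wrist_force: [-1.1, -0.8, 6.9]
opening: 0.0256
```

```bash
python3 - <<'E'
from h import *
st()
E
```

```text
t 16.05 [0.5422 0.0761 0.1925] yaw 90.07 F [-1.1 -0.8  6.9] T [-0.651  0.486  0.111] op 0.0256 j7 0.99
```

>>> servo_tool(rows=[[[0,0,0.0002,0,0,1.5,-1],[0,-0.0001,0.0004,0,0,3,-1],[0,-0.0002,0.0006,0,0,4.5,-1],[0,-0.0003,0.0008,0,0,6,-1],[0,-0.0003,0.0008,0,0,6,-1]]])

```text
clock: 16.55
tool_pos: [0.542, 0.0757, 0.1917]
orientation: [0.052, 0.999, -0.0, -0.0]
wrist_force: [-1.3, -2.3, 7.3]
opening: 0.0258
```

```bash
python3 - <<'E'
from h import *
st()
E
```

```text
t 16.55 [0.542  0.0757 0.1917] yaw 84.07 F [-1.3 -2.3  7.3] T [-0.673  0.52   0.081] op 0.0258 j7 0.89
```

>>> servo_tool(rows=[[[0,0,0.0002,0,0,1.5,-1],[0,-0.0001,0.0004,0,0,3,-1],[0,-0.0002,0.0006,0,0,4.5,-1],[0,-0.0003,0.0008,0,0,6,-1],[0,-0.0003,0.0008,0,0,6,-1]]])

```text
clock: 17.05
tool_pos: [0.5419, 0.0754, 0.1908]
orientation: [0.104, 0.995, -0.0, -0.0]
wrist_force: [-2.0, -1.8, 6.8]
opening: 0.0261
```

```bash
python3 - <<'E'
from h import *
st()
E
```

```text
t 17.05 [0.5419 0.0754 0.1908] yaw 78.07 F [-2.  -1.8  6.8] T [-0.697  0.658  0.12 ] op 0.0261 j7 0.80
```

>>> servo_tool(rows=[[[0,0,0.0002,0,0,1.5,-1],[0,-0.0001,0.0004,0,0,3,-1],[0,-0.0002,0.0006,0,0,4.5,-1],[0,-0.0003,0.0008,0,0,6,-1],[0,-0.0003,0.0008,0,0,6,-1]]])

```text
clock: 17.55
tool_pos: [0.5416, 0.075, 0.19]
orientation: [0.156, 0.988, -0.001, -0.0]
wrist_force: [-2.7, -2.7, 7.8]
opening: 0.0256
```

```bash
python3 - <<'E'
from h import *
st()
E
```

```text
t 17.55 [0.5416 0.075  0.19  ] yaw 72.07 F [-2.7 -2.7  7.8] T [-0.724  0.834  0.062] op 0.0256 j7 0.71
```

>>> servo_tool(rows=[[[0.0003,-0.0004,0.0002,0,0,1.5,-1],[0.0003,-0.0005,0.0004,0,0,3,-1],[0.0003,-0.0006,0.0006,0,0,4.5,-1],[0.0003,-0.0007,0.0008,0,0,6,-1],[0.0003,-0.0007,0.0008,0,0,6,-1]]])

```text
clock: 18.05
tool_pos: [0.5412, 0.0747, 0.1892]
orientation: [0.207, 0.978, -0.0, -0.0]
wrist_force: [-2.0, -1.7, 6.5]
opening: 0.0259
```

```bash
python3 - <<'E'
from h import *
st()
E
```

```text
t 18.05 [0.5412 0.0747 0.1892] yaw 66.08 F [-2.  -1.7  6.5] T [-0.448  0.704  0.119] op 0.0259 j7 0.62
```

>>> servo_tool(rows=[[[0,-0.0001,0.0002,0,0,1.5,-1],[0,-0.0002,0.0004,0,0,3,-1],[0,-0.0003,0.0006,0,0,4.5,-1],[0,-0.0004,0.0008,0,0,6,-1],[0,-0.0004,0.0008,0,0,6,-1]]])

```text
clock: 18.55
tool_pos: [0.5409, 0.0745, 0.1883]
orientation: [0.258, 0.966, -0.0, -0.0]
wrist_force: [-2.6, -2.4, 6.9]
opening: 0.0261
```

```bash
python3 - <<'E'
from h import *
st()
E
```

```text
t 18.55 [0.5409 0.0745 0.1883] yaw 60.09 F [-2.6 -2.4  6.9] T [-0.453  0.783  0.118] op 0.0261 j7 0.52
```

>>> servo_tool(rows=[[[0.0001,-0.0002,0.0002,0,0,1.5,-1],[0.0001,-0.0003,0.0004,0,0,3,-1],[0.0001,-0.0004,0.0006,0,0,4.5,-1],[0.0001,-0.0005,0.0008,0,0,6,-1],[0.0001,-0.0005,0.0008,0,0,6,-1]]])

```text
clock: 19.05
tool_pos: [0.5405, 0.0742, 0.1875]
orientation: [0.308, 0.951, -0.0, -0.001]
wrist_force: [-2.7, -1.5, 6.7]
opening: 0.0255
```

```bash
python3 - <<'E'
from h import *
st()
E
```

```text
t 19.05 [0.5405 0.0742 0.1875] yaw 54.09 F [-2.7 -1.5  6.7] T [-0.34   0.805  0.144] op 0.0255 j7 0.43
```

>>> servo_tool(rows=[[[0.0001,-0.0001,0.0001,0,0,1,-1],[0.0001,-0.0002,0.0003,0,0,2,-1],[0.0001,-0.0003,0.0004,0,0,3,-1],[0.0001,-0.0003,0.0005,0,0,4,-1],[0.0001,-0.0003,0.0005,0,0,4,-1]]])

```text
clock: 19.55
tool_pos: [0.5403, 0.0741, 0.187]
orientation: [0.341, 0.94, -0.0, -0.001]
wrist_force: [-3.7, -2.2, 6.7]
opening: 0.0261
```

```bash
python3 - <<'E'
from h import *
st()
E
```

```text
t 19.55 [0.5403 0.0741 0.187 ] yaw 50.11 F [-3.7 -2.2  6.7] T [-0.357  0.85   0.066] op 0.0261 j7 0.37
```

>>> servo_tool(rows=[[[0.0002,-0.0002,0.0002,0,0,1.25,-1],[0.0003,-0.0003,0.0003,0,0,2.5,-1],[0.0003,-0.0004,0.0005,0,0,3.75,-1],[0.0003,-0.0005,0.0007,0,0,5,-1],[0.0003,-0.0005,0.0007,0,0,5,-1]]])

```text
clock: 20.05
tool_pos: [0.5399, 0.074, 0.1866]
orientation: [0.382, 0.924, -0.0, -0.0]
wrist_force: [-3.6, -1.3, 9.1]
opening: 0.0258
```

```bash
python3 - <<'E'
from h import *
st()
E
```

```text
t 20.05 [0.5399 0.074  0.1866] yaw 45.11 F [-3.6 -1.3  9.1] T [-0.286  0.933  0.115] op 0.0258 j7 0.29
```

>>> servo_tool(rows=[[[0.0002,-0.0001,0.0001,0,0,0.75,-1],[0.0002,-0.0001,0.0001,0,0,1.5,-1],[0.0002,-0.0002,0.0002,0,0,2.25,-1],[0.0002,-0.0002,0.0002,0,0,3,-1],[0.0002,-0.0002,0.0002,0,0,3,-1]]])

```text
clock: 20.55
tool_pos: [0.5397, 0.0739, 0.1864]
orientation: [0.406, 0.914, -0.0, -0.0]
wrist_force: [-2.8, -0.5, 8.9]
opening: 0.0257
```

```bash
python3 - <<'E'
from h import *
st()
P=env.read_camera('scene');st();P=env.read_camera('scene');st()
E
```

```text
t 20.55 [0.5397 0.0739 0.1864] yaw 42.13 F [-2.8 -0.5  8.9] T [-0.385  0.888  0.279] op 0.0257 j7 0.25
t 20.60 [0.5397 0.0739 0.1864] yaw 42.16 F [-2.7 -2.3  8.8] T [-0.357  0.849  0.273] op 0.0259 j7 0.25
t 20.65 [0.5396 0.074  0.1864] yaw 42.17 F [-2.4 -1.7 10. ] T [-0.298  0.942  0.276] op 0.0259 j7 0.25
```

>>> servo_tool(rows=[[[0.0001,0,0,0,0,0.6,-1],[0.0001,-0.0001,0.0001,0,0,1.2,-1],[0.0001,-0.0001,0.0001,0,0,1.8,-1],[0.0001,-0.0001,0.0001,0,0,2.4,-1],[0.0001,-0.0001,0.0001,0,0,2.4,-1]]])

```text
clock: 21.15
tool_pos: [0.5395, 0.074, 0.1863]
orientation: [0.425, 0.905, -0.0, -0.0]
wrist_force: [-2.2, -1.2, 8.8]
opening: 0.0257
```

```bash
python3 - <<'E'
from h import *
st()
P=env.read_camera('scene');st();P=env.read_camera('scene');st()
E
```

```text
t 21.15 [0.5395 0.074  0.1863] yaw 39.75 F [-2.2 -1.2  8.8] T [-0.371  0.892  0.333] op 0.0257 j7 0.21
t 21.20 [0.5395 0.0739 0.1863] yaw 39.76 F [-2.1 -1.2  9.2] T [-0.376  0.894  0.309] op 0.0258 j7 0.21
t 21.25 [0.5395 0.0739 0.1863] yaw 39.77 F [-3.4 -1.3  8.8] T [-0.406  0.9    0.286] op 0.0259 j7 0.21
```

>>> servo_tool(rows=[[[0.0001,0,0,0,0,0.6,-1],[0.0001,-0.0001,0,0,0,1.2,-1],[0.0001,-0.0001,0.0001,0,0,1.8,-1],[0.0001,-0.0001,0.0001,0,0,2.4,-1],[0.0001,-0.0001,0.0001,0,0,2.4,-1]]])

```text
clock: 21.75
tool_pos: [0.5393, 0.074, 0.1861]
orientation: [0.443, 0.896, -0.0, -0.0]
wrist_force: [-2.8, -0.5, 8.4]
opening: 0.0259
```

```bash
python3 - <<'E'
from h import *
st()
P=env.read_camera('scene');st();P=env.read_camera('scene');st()
E
```

```text
t 21.75 [0.5393 0.074  0.1861] yaw 37.35 F [-2.8 -0.5  8.4] T [-0.346  0.956  0.4  ] op 0.0259 j7 0.17
t 21.80 [0.5393 0.0739 0.1861] yaw 37.36 F [-2.5 -1.5  9.2] T [-0.352  0.916  0.353] op 0.0261 j7 0.17
t 21.85 [0.5393 0.0739 0.1862] yaw 37.37 F [-3.4 -1.7  8.7] T [-0.379  0.874  0.367] op 0.0259 j7 0.17
```

>>> servo_tool(rows=[[[0,0,0,0,0,0,-0.3],[0,0,0,0,0,0,0],[0,0,0,0,0,0,0.3],[0,0,0,0,0,0,0.3],[0,0,0,0,0,0,0.3]]])

```text
clock: 22.35
tool_pos: [0.5399, 0.0735, 0.1855]
orientation: [0.444, 0.896, -0.0, -0.0]
wrist_force: [-0.4, -0.5, -0.6]
opening: 0.0557
```

```bash
python3 - <<'E'
from h import *
from grid import z
st()
P=snap('scene','s12'); z(P['img'],140,260,230,330,6,'s12c')
E
```

```text
t 22.35 [0.5399 0.0735 0.1855] yaw 37.30 F [-0.4 -0.5 -0.6] T [-0.044  0.017 -0.018] op 0.0557 j7 0.17
```

View pics/s12c.png

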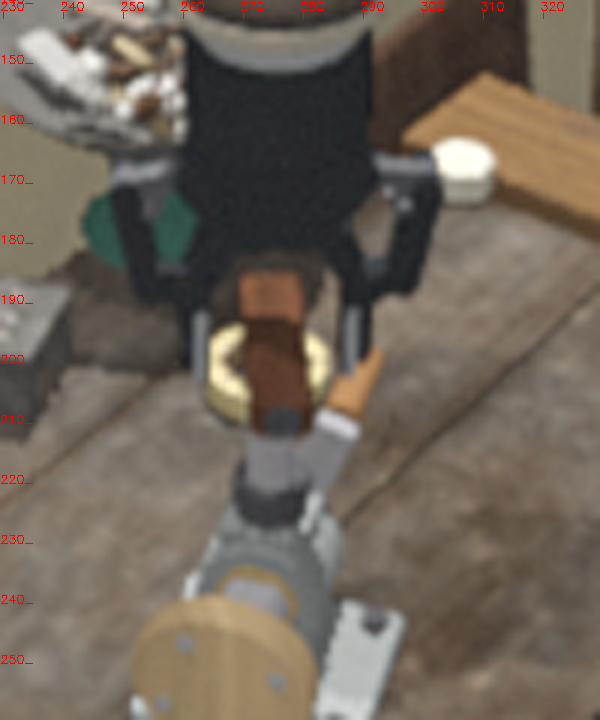

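>>> servo_tool(rows=[[[0,0,-0.01,0,0,0,0.3],[0,0,-0.03,0,0,0,0.3],[0,0,-0.06,0,0,0,0.3],[0,0,-0.09,0,0,0,0.3],[0,0,-0.12,0,0,0,0.3]]])

```text
clock: 22.9
tool_pos: [0.5398, 0.0735, 0.3076]
orientation: [0.444, 0.896, 0.0, 0.0]
wrist_force: [0.5, 0.4, -0.3]
opening: 0.0555
```

>>> servo_tool(rows=[[[0,-0.03,-0.01,0,0,0,0.3],[0,-0.07,-0.01,0,0,0,0.3],[0,-0.11,-0.01,0,0,0,0.3],[0,-0.15,-0.01,0,0,0,0.3],[0,-0.18,-0.01,0,0,0,0.3]]])

```text
clock: 23.4
tool_pos: [0.395, -0.0367, 0.3163]
orientation: [0.444, 0.896, -0.0, 0.0]
wrist_force: [0.9, 0.2, 0.2]
opening: 0.0555
```

```bash
python3 - <<'E'
from h import *
from grid import z
st()
P=snap('scene','s13');T=snap('top','t13'); z(P['img'],165,285,230,330,6,'s13c');z(T['img'],160,260,200,300,6,'t13c')
for n,p in(('s',P),('t',T)):
    print(n,'tip',proj(p,(.5392,.0777,.115)),'bar centre pred',proj(p,(.5392,.0777,.2005)))
E
```

```text
t 23.40 [ 0.395  -0.0367  0.3163] yaw 37.26 F [0.9 0.2 0.2] T [-0.042 -0.013  0.01 ] op 0.0555 j7 0.60
s tip (np.float64(223.20771722870842), np.float64(274.6823230227073)) bar centre pred (np.float64(198.51649271904762), np.float64(274.8637743112016))
t tip (np.float64(208.60419795996793), np.float64(245.942599432325)) bar centre pred (np.float64(203.98128626306345), np.float64(242.86678716837199))
```

View pics/s13c.png

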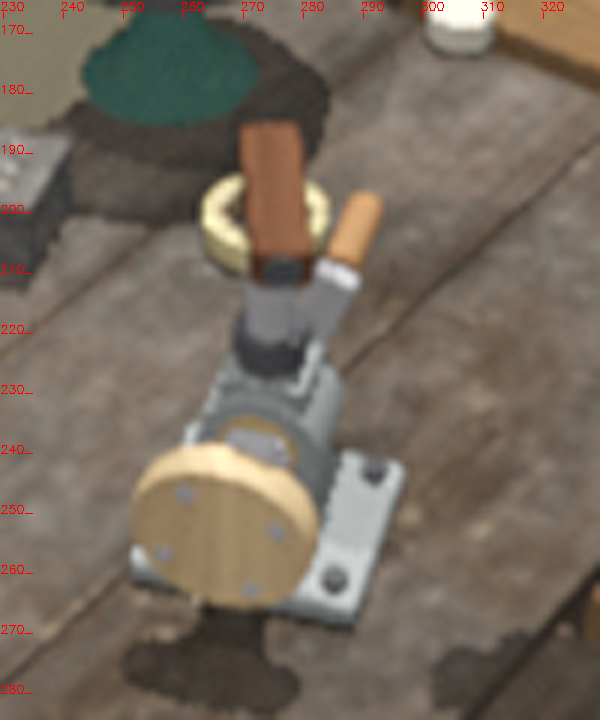

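View pics/t13c.png

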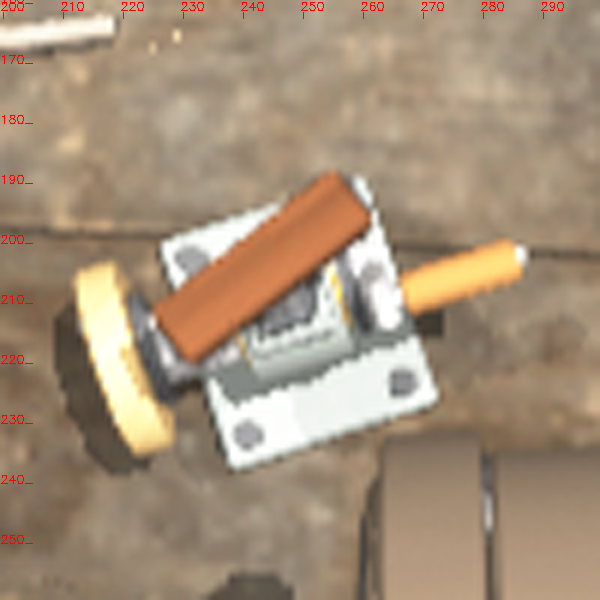

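View pics/s13.png

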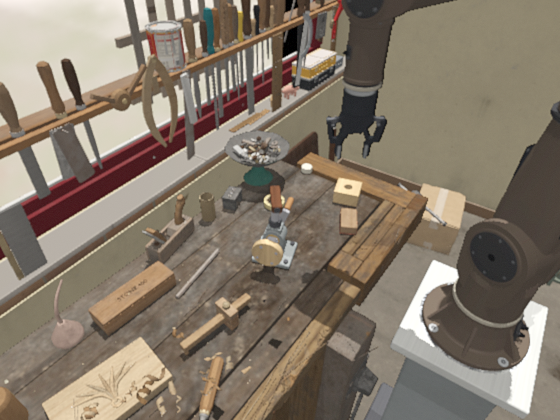

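```bash
python3 - <<'E'
from h import *
st(); print(env.finish_job())
E
```

```text
t 23.50 [ 0.3942 -0.0379  0.3164] yaw 37.08 F [ 0.5  0.3 -0.4] T [ 0.057 -0.008  0.028] op 0.0557 j7 0.60
the job is handed in; nothing more can be done
None
```

The job is done and handed in at 23.5 s of the 72 s allowed. No verdict was reported.

- **Crank:** I turned the spindle from about 0.89 rad back to flat-up and let go. The two checks differ slightly: the tool position put the end angle at 0.00 rad, and an image fit put it at about 0.03 rad. Both are inside the 0.1 rad limit. The disc and crank had not moved in the last picture.
- **Key:** I drew it from its block and lowered it into the socket until it bottomed, which the force reading confirmed (about 8 to 12 N up).
- **Tightening:** I turned clockwise in small steps. The torque stayed near 0.1 N m while the screw turned freely, firmed at a tool yaw of about 45°, and I stopped at a measured 0.35–0.40 N m. That should be roughly 25–30 N on the flat. This is worked out from torque and angle; I could not measure the bearing force directly.
- **Last checks:** The key stands upright with its handle where predicted, to within 1 pixel. Its angle is within about 1.5° of where I released it, so the screw does not appear to have backed off. The gripper is clear of everything with zero force. The bystanders look unmoved in the pictures, though I did not measure them.

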